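# Draw the loaded slide tray out of the bench dryer with the draw hook

## Task

Take the draw hook from its rest, drop its tip into the finger hole of the dryer tray that holds the glass slides, and draw that tray out steadily until you feel it come up firmly against its stop, without yanking it. Then unhook it, leaving the tray drawn out, and lay the hook back in its rest. Keep the gripper off the trays and leave the empty tray and everything else on the bench where they are.

Things in the scene. Friction and masses are not known exactly. Their poses are not given: they have to be found in the camera images.
- dryer: Low white bench-top slide dryer, fixed to the bench: fan base 62 mm high, on top two tray bays side by side (104 mm wide, 28 mm clear, centre lines at y = +55 and -55 mm) under a sheet roof, top at 96 mm. Origin at bench level below the middle of the roof's front edge; x points into the dryer (trays are drawn out along -x), y to its left, z up. The base reaches 30 mm ahead of the roof.
- bays (a point): Middle of the bays' mouths, at the roof's front edge, base-top height; axes as the dryer's. Deep in each bay a rubber-faced stop bar, out of sight, catches the tray's raised back edge. The two stops are set differently, anew each time, and are not measured: a tray has 24 to 78 mm to go. The rubber gives 1.7 mm per 10 N. A pull of 6 to 10 N is firm; over 15 N is a yank that jars the slides.
- tray_front (a point): Middle of the front edge, at the underside, of the tray that holds six glass slides (the first shows ahead of the roof). Aluminium, 240 (x) x 100 (y) x 12 mm, about 0.25 kg; slides flat on the base top, 2 mm play each side, drag 0.8 to 2.5 N. It may be in either bay and starts up to 8 mm out. Axes as the dryer's.
- tray_hole (a point): Centre of that tray's finger hole, at the top face of its tongue. The tongue is a flat aluminium plate on the tray's front edge, 34 mm long (x), 44 mm wide (y), 4 mm thick, its top 66 mm above the bench; the hole is round, 16 mm, right through its middle, 17 mm ahead (-x) of tray_front. The air below it and ahead of it is free. Axes as the dryer's.
- tray_empty_hole (a point): The same point of the other tray, which is alike but empty and lies in the other bay; it is to be left alone.
- hook_mid (a point): Centre of the draw hook's handle, half-way up. Black handle 110 mm long (x), 18 wide (y), 20 high (z); a 6 mm round steel rod runs on from its front along +x in line with the handle's middle and, 170 mm ahead of this point, turns down (-z), ending 23 mm below the middle line. About 90 g. It lies in the rest with its tip down; grip the handle from above, between the rest's forks.
- hook_tip (a point): Lowest point of the hook's turned-down tip (168 mm ahead of and 23 mm below hook_mid); axes as hook_mid.
- rest_mid (a point): Where the handle's middle lies in the rest, 55 mm above the bench. Fixed grey plastic rest, base 130 x 70 x 8 mm, with two U-shaped forks 8 mm thick at x = +44 and -44 mm: slots 22 mm wide, floor 10 mm below this point, sides flaring out above to 70 mm above the bench. x lies along the handle towards the hook's tip, z up.
- petri: Closed flat dish, 94 mm across, 17 mm high, origin under its centre; leave alone.
- forceps: Steel forceps lying flat, 126 mm long along x, 6 mm high; leave alone.
- slide_box: Grey closed slide box 100 x 87 x 33 mm, origin under its centre; leave alone.
- coverslips: Small clear box with white lid, 27 x 27 x 22 mm, origin under its centre; leave alone.
- dropper: Amber dropper bottle, 38 mm across, 85 mm high, origin under its centre; leave alone.
- jar: Glass jar with white lid, 60 mm across, 70 mm high, origin under its centre; leave alone.
- beaker: Glass beaker, 68 mm across, 90 mm high, origin under its centre; leave alone.
Things that resemble listed ones, but are neither listed nor needed, are in the scene too. What is shaped like the part that bears rest_mid but orange, purple or yellow is not meant.

How it is judged:
By the outcome, as a careful person would: the job done as asked, in the order asked, and still so for the second after the job is handed in, with the robot touching nothing.
It also fails if it takes over 58 s, if anything falls off the work surface, if the arm or the gripper's body presses on something with over 40 N, if the wrist force passes 120 N, or if a joint passes its speed limit or range.

## Robot

A 6-joint arm with a two-finger parallel gripper is mounted at the origin on the work surface. World frame = base frame: x ahead of the robot, y to its left, z up, the work surface at z = 0. Lengths are in m, angles in rad, forces in N, time in s.
With the tool pointing down it reaches from about 0.25 to 0.8 m from the base axis. Payload 8.5 kg.
Tool frame: the origin (TCP) lies on the centre line of the jaws, within the pads' length; the fingertips stand 19 mm ahead of it and the grasp point (between the pads) is the TCP; z points along the fingers, x is the direction in which the jaws open and shut, and the axes are right-handed (so a half turn about z gives the same grasp; the last joint's range is limited). The gripper opens to 85 mm and grips with 20 to 120 N. Pads are 22 mm wide; open, the fingers measure 114 mm over their backs; the gripper's body (76 mm by 85 mm) begins 54 mm behind the grasp point. The pads swing forward as they close: fully open they stand 13 mm farther back than shut.
Start: joints at [1.287, 0.238, -0.013, 1.319, 0, 1.571], TCP at [0.147, 0.504, 0.222] pointing down, gripper open.
Joint ranges: [-2.66, 2.66], [-1.03, 1.9], [-1.14, 1.46], [-1.82, 2.27], [-1.45, 1.34], [-3.14, 3.14]. Speed limits (rad/s): [2.22, 2.22, 2.79, 3.14, 3.14, 3.14].

## Interface

Orientations are given as a rotation vector (axis times angle).
In Python, from rig import arm gives the robot as it stands.
- The arm moves only by the shell command python3 -m inch 'ROWS' [FORCE]. ROWS is text: rows parted by semicolons, each of 7 numbers parted by spaces: the turn, a rotation vector about the tool's x, y, z in rad, then the shift along the tool's x, y, z in cm, then the opening, from -1 (shut) to 1 (fully open). In form: rx ry rz dx dy dz claw; .... A call has 1 to 5 rows; each row shifts and turns the pose as measured when the row begins, along the tool's axes as they then stand; what a row does not reach is not made up. A row lasts 1/12 s, in which the tool goes at most 41.7 mm and 7.16 degrees, less where a joint would pass 70% of its speed; a pose out of reach is approached as far as the arm can. A call with a gripper value outside its range is refused whole. The fingers move at their own pace and stop on an object; FORCE is the grip in N (left out, the last holds). Time passes only in rows, so rows that do not move let the fingers close. It gives the time, the measured TCP pose, the force and the opening at its end, in the units of the state.
- arm.get_obs(): the state, without advancing time (a new reading comes with each control period).
- arm.get_image(name): name is "scene" or "side" or "wrist"; returns (picture, depth): 420x560x3 uint8, blue, green, red; 420x560 float32, m along the optical axis (not along the pixel's ray), 0 where there is no reading.
- arm.camera_model(name): a dict with "mtx" (3x3 intrinsics, pixels), "origin" and "rotation" of the camera in the world. Camera axes: x right, y down, z forward; pixel columns grow to the right and rows downward; lengths in m; the calibration is good to about 2 mm. The wrist camera is an equidistant fisheye: a pixel r from the principal point sees the ray r / f radians off the axis. A picture is of the moment at which its call begins: read the wrist's pose just before it. camera_model takes no time and is no camera call; for the wrist camera it gives the pose at the moment of the call.
- arm.job_done(): hands the job in, once; it reports no verdict.
The state is a dict: "time_s": time; "joint_positions": joint angles; "qd": joint speeds; "effort": joint torques, N m; "position": TCP position; "tool_rot": TCP orientation; "wrist_force": force on the tool from outside, world axes, zero at the start; "ft_torque": the same for the moment, N m; "gripper_width": finger opening in m.
Only numpy, scipy, OpenCV 4.12 (cv2) and the standard library are available. Lean on these libraries where they do the work, as an engineer would, in place of code of your own. Each camera call takes 0.05 s, during which the arm holds its last target.

## Working session

There is one attempt and no reset: what is moved stays moved. The work goes in short steps, Python scripts to look and compute and a shell command to move; the robot and the scene stay as the last step left them, time stands still between calls to the robot, and variables do not carry over. Pictures are saved under pics/ and viewed, and the job is handed in when it is done.

```bash
ls; mkdir -p pics
cat > h.py <<'E'
import numpy as np, cv2
from rig import arm
from scipy.spatial.transform import Rotation as R
E
python3 - <<'E'
from h import *
o=arm.get_obs()
for k,v in o.items(): print(k,np.round(v,4))
for n in ("scene","side"):
    p,d=arm.get_image(n); cv2.imwrite(f"pics/{n}0.png",p); np.save(f"pics/{n}0.npy",d)
    m=arm.camera_model(n); print(n,m)
E
```

```text
pics
time_s 0.0
joint_positions [ 1.287   0.2388 -0.0142  1.3192  0.      1.5708]
qd [ 0.0006 -0.0008 -0.0008  0.001  -0.0014 -0.0001]
effort [-6.00000e-04 -5.38778e+01  3.46440e+01  1.82000e-02  0.00000e+00
  0.00000e+00]
position [0.1469 0.5036 0.2218]
tool_rot [ 2.5126e+00  1.8845e+00 -1.8000e-03]
wrist_force [ 0.0145 -0.8655 -0.9993]
ft_torque [-0.0008  0.0305  0.0463]
gripper_width 0.0853
scene {'mtx': array([[532.85905015,   0.        , 279.37810077],
       [  0.        , 532.85905015, 210.01648169],
       [  0.        ,   0.        ,   1.        ]]), 'origin': array([ 1.1220703 , -1.14735984,  1.26992083]), 'rotation': array([-2.24719414, -0.57350269,  0.23093972])}
side {'mtx': array([[533.28054018,   0.        , 285.67614289],
       [  0.        , 533.28054018, 213.35045914],
       [  0.        ,   0.        ,   1.        ]]), 'origin': array([-0.12140881, -0.58532233,  1.13301082]), 'rotation': array([-2.27440331,  1.01717991, -0.34042679])}
```

View pics/scene0.png

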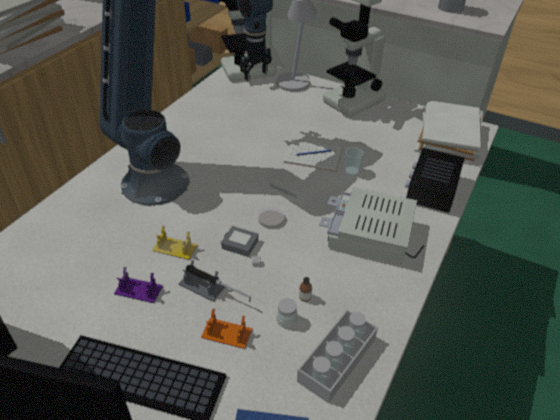

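View pics/side0.png

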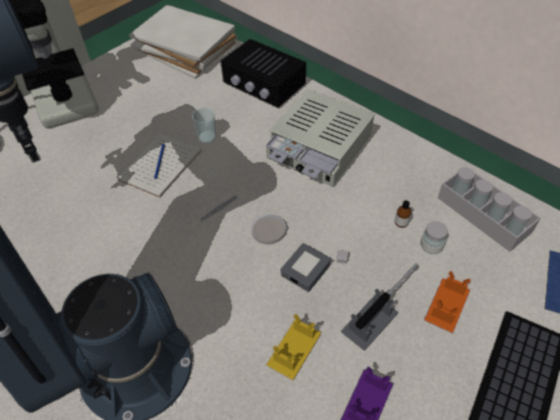

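The grey rest holding the hook is at scene (202,280) and side (375,315). The yellow, purple and orange rests are empty decoys. The dryer is at scene (375,220) and side (320,135). I'll enlarge both.

Run:
```python
from h import *
s=cv2.imread('pics/scene0.png'); d=cv2.imread('pics/side0.png')
def c(i,x,y,w,h,k=5): return cv2.resize(i[y:y+h,x:x+w],(w*k,h*k),interpolation=cv2.INTER_CUBIC)
a=c(s,310,180,120,90,4); b=c(d,260,90,120,90,4)
cc=c(s,170,250,100,75,4)
e=c(d,335,255,100,100,4)
cv2.imwrite('pics/cropA.png',c(d,260,90,120,95,6)); cv2.imwrite('pics/cropB.png',c(s,310,175,130,95,6));
cv2.imwrite('pics/cropC.png',c(s,170,250,100,70,7)); cv2.imwrite('pics/cropD.png',c(d,335,250,100,100,6))
```

```text
(no output)
```

View pics/cropA.png

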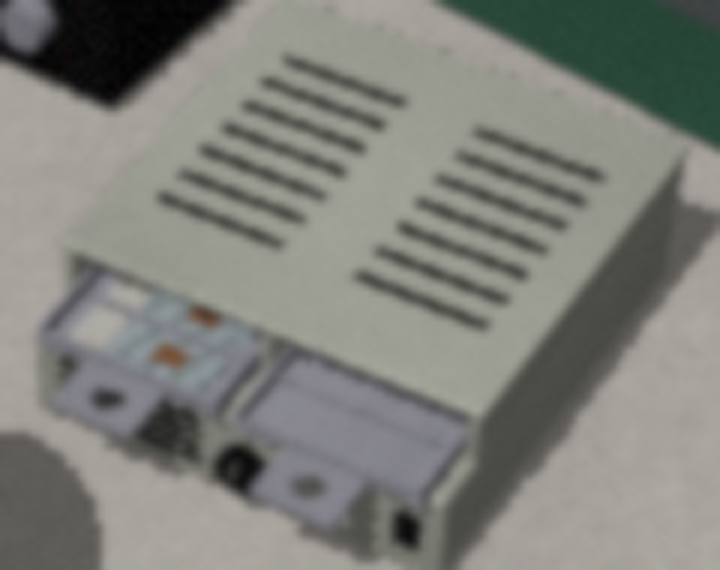

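View pics/cropB.png

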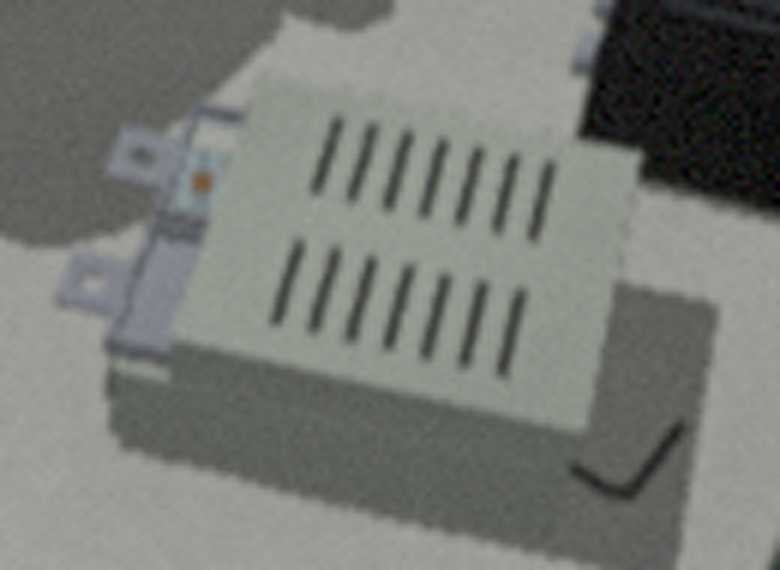

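View pics/cropC.png

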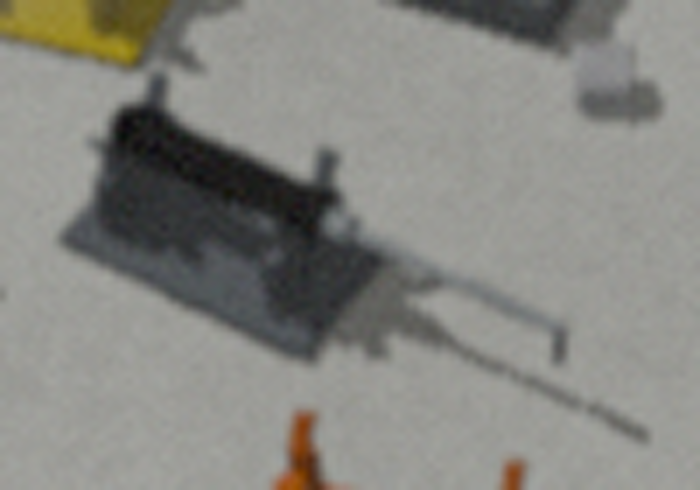

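View pics/cropD.png

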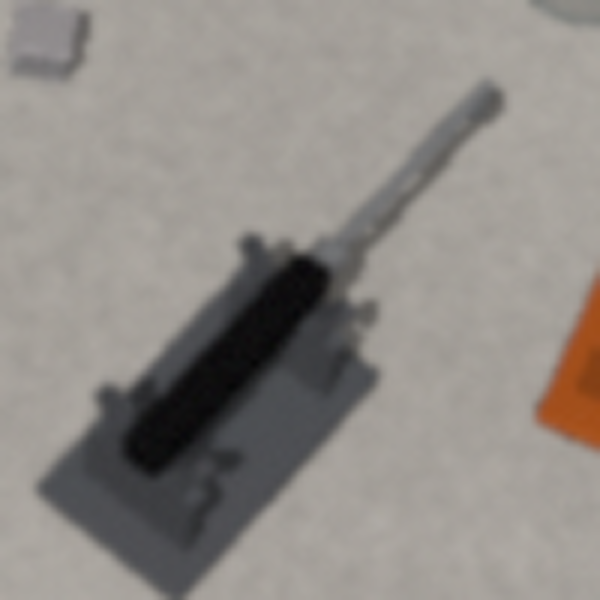

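Two trays could be the one meant:
- The tray with slides has its hole at side (277.8,156.3) and scene (334.2,200.8). Pale glass with orange labels shows ahead of the roof.
- The plain tray has its hole at side (311.7,170.8) and scene (325.3,222.3). It shows bare metal.

The crops confirm the first, in the dryer's left bay. The hook lies in the grey rest. Next I'll measure.

```bash
cat >> h.py <<'E'
def ray(n,px,m=None):
    m=m or arm.camera_model(n); K=m['mtx']
    v=np.array([(px[0]-K[0,2])/K[0,0],(px[1]-K[1,2])/K[1,1],1.])
    return np.array(m['origin']),R.from_rotvec(m['rotation']).as_matrix()@v
def onz(n,px,z):
    o,v=ray(n,px); return o+v*(z-o[2])/v[2]
def tri(a,b):
    o1,v1=ray('scene',a); o2,v2=ray('side',b)
    v1/=np.linalg.norm(v1);v2/=np.linalg.norm(v2)
    A=np.stack([v1,-v2],1); s=np.linalg.lstsq(A,o2-o1,rcond=None)[0]
    p,q=o1+s[0]*v1,o2+s[1]*v2
    return (p+q)/2,np.linalg.norm(p-q)
E
python3 - <<'E'
from h import *
np.set_printoptions(precision=4,suppress=True)
A=lambda x,y:(260+(x+.5)/6-.5,90+(y+.5)/6-.5)
B=lambda x,y:(310+(x+.5)/6-.5,175+(y+.5)/6-.5)
C=lambda x,y:(170+(x+.5)/7-.5,250+(y+.5)/7-.5)
D=lambda x,y:(335+(x+.5)/6-.5,250+(y+.5)/6-.5)
for nm,b,a in (("hole",(145,155),(107,398)),("empty",(92,284),(310,485)),("rooffrontL?",(262,75),(68,245)),("roof FR",(172,342),(478,418)),("roof BR",(592,432),(688,155))):
    print(nm,tri(B(*b),A(*a)),onz('scene',B(*b),.066 if 'roof' not in nm else .096),onz('side',A(*a),.066 if 'roof' not in nm else .096))
print('bend',tri(C(560,325),D(488,97)),onz('side',D(488,97),.055),onz('scene',C(560,325),.055))
print('tip',onz('scene',C(558,360),.032))
# handle black mask
for n in('scene','side'):
    p=cv2.imread(f'pics/{n}0.png'); m=(p.max(2)<45).astype(np.uint8)
    w=np.zeros_like(m)
    if n=='scene': w[255:300,175:230]=1
    else: w[280:340,345:400]=1
    m*=w; k,l,st,ce=cv2.connectedComponentsWithStats(m); i=1+st[1:,4].argmax(); print(n,st[i],ce[i])
    pts=np.argwhere(l==i)[:,::-1]; r=cv2.minAreaRect(pts.astype(np.float32)); print(r)
    q=np.array([onz(n,x,.065) for x in pts])[:,:2]; c=q.mean(0); u=np.linalg.svd(q-c)[2][0]; t=(q-c)@u
    print(c,u,np.degrees(np.arctan2(u[1],u[0])),t.min(),t.max(), c+u*(t.min()+t.max())/2)
E
```

```text
hole (array([0.652 , 0.1688, 0.0619]), np.float64(0.0013989362153090093)) [0.6536 0.1653 0.066 ] [0.6485 0.1651 0.066 ]
empty (array([0.6704, 0.0578, 0.0623]), np.float64(0.0022422693863561986)) [0.6718 0.0525 0.066 ] [0.6685 0.0568 0.066 ]
rooffrontL? (array([0.6944, 0.2325, 0.0921]), np.float64(0.0024800739745825676)) [0.6957 0.2298 0.096 ] [0.6904 0.2279 0.096 ]
roof FR (array([0.7352, 0.0129, 0.0869]), np.float64(0.0016540336562364275)) [0.7381 0.0029 0.096 ] [0.7284 0.0086 0.096 ]
roof BR (array([0.9503, 0.0535, 0.0859]), np.float64(0.006235420383183462)) [0.9522 0.0475 0.096 ] [0.937  0.0439 0.096 ]
bend (array([ 0.6057, -0.3262,  0.0525]), np.float64(0.005596648296300891)) [ 0.6022 -0.3295  0.055 ] [ 0.6071 -0.3248  0.055 ]
tip [ 0.606  -0.3254  0.032 ]
scene [186 266  31  20 204] [200.5245 274.2794]
((201.05897521972656, 274.6788024902344), (31.879638671875, 8.926298141479492), 22.932100296020508)
[ 0.443  -0.3319] [ 0.9997 -0.0262] -1.500631789817668 -0.05149040922030574 0.0579167631471089 [ 0.4462 -0.3319]
side [355 293  35  37 433] [372.0485 311.0693]
((372.75006103515625, 310.7500305175781), (10.60660171508789, 45.25482940673828), 45.0)
[ 0.4291 -0.3259] [-0.9999  0.0131] 179.24898772338648 -0.05926385996443286 0.054391177870340354 [ 0.4315 -0.3259]
```

```bash
python3 -m inch '0 0 -0.095 -3 0 0 1; 0 0 -0.095 -4 0 0 1; 0 0 -0.095 -4 0 0 1; 0 0 0 -4 0 0 1; 0 0 0 -3.8 1.4 0 1'
python3 - <<'E'
from h import *
print(onz('scene',(228,330),.01),onz('side',(448,303),.01)) # orange rest
print(onz('scene',(306,290),.04), onz('scene',(287,311),.035),onz('scene',(240,240),.03))
E
```

```text
time_s: 0.52
position: [0.1401, 0.3169, 0.2174]
tool_rot: [2.198, 2.242, -0.008]
wrist_force: [0.3, -1.1, 0.8]
gripper_width: 0.0855
[ 0.59649796 -0.4277006   0.01      ] [ 0.5938175  -0.43415547  0.01      ]
[ 0.73488491 -0.21479632  0.04      ] [ 0.7194974  -0.30608847  0.035     ] [ 0.45226269 -0.12473121  0.03      ]
```

```bash
python3 -m inch '0 0 0 -2.5 3.3 0 1; 0 0 0 -2.5 3.3 0 1; 0 0 0 -2.5 3.3 0 1; 0 0 0 -3.5 2.2 0 1; 0 0 0 -4 0.8 0 1'; python3 -m inch '0 0 0 -4 0.8 0 1; 0 0 0 -4 0.8 0 1; 0 0 0 -4 0.8 0 1; 0 0 0 -4 0.8 0 1; 0 0 0 -4 0.8 0 1'
```

```text
time_s: 0.93
position: [0.2734, 0.1631, 0.2179]
tool_rot: [2.186, 2.253, -0.004]
wrist_force: [0.7, -0.9, -0.4]
gripper_width: 0.0854
time_s: 1.35
position: [0.3171, -0.035, 0.2185]
tool_rot: [2.184, 2.254, -0.002]
wrist_force: [1.4, -0.1, 0.3]
gripper_width: 0.0856
```

```bash
python3 -m inch '0 0 0 -4 0.8 0 1; 0 0 0 -4 0.8 0 1; 0 0 0 -4 0.8 0 1; 0 0 0 -4 0.8 0 1; 0 0 0 -4 0.8 0 1'
```

```text
time_s: 1.77
position: [0.3599, -0.2393, 0.2194]
tool_rot: [2.186, 2.249, -0.0]
wrist_force: [2.1, 1.3, -0.1]
gripper_width: 0.0855
```

```bash
python3 -m inch '0 0 0.03 -3 2.5 0 1; 0 0 0 -3 2.5 0 1; 0 0 0 -3 2.2 0 1; 0 0 0 0 0 0 1'
python3 - <<'E'
from h import *
o=arm.get_obs();m=arm.camera_model('wrist');print(o['position'],o['tool_rot'],m)
p,d=arm.get_image('wrist');cv2.imwrite('pics/w1.png',p);np.save('pics/w1.npy',d)
import pickle;pickle.dump((o,m),open('pics/w1.pkl','wb'))
E
```

```text
time_s: 2.1
position: [0.4336, -0.341, 0.2172]
tool_rot: [2.231, 2.206, -0.002]
wrist_force: [-2.5, 1.5, 0.0]
gripper_width: 0.0853
[ 0.43358331 -0.34102624  0.21719591] [ 2.23090686e+00  2.20574575e+00 -1.85768171e-03] {'mtx': array([[325.1922621 ,   0.        , 280.6902729 ],
       [  0.        , 325.1922621 , 212.07900181],
       [  0.        ,   0.        ,   1.        ]]), 'origin': array([ 0.36700356, -0.34019014,  0.36938102]), 'rotation': array([2.08766167, 2.06487185, 0.27263362])}
```

View pics/w1.png

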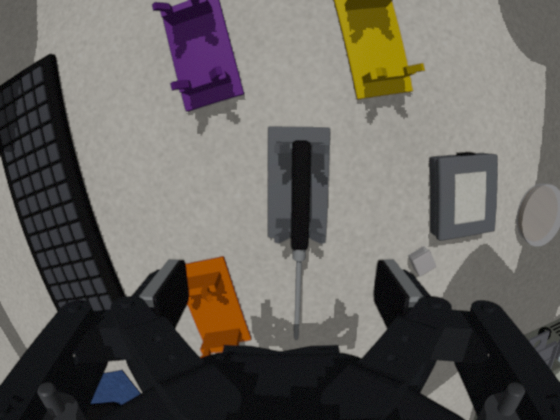

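The wrist view shows the black handle from (301,142) to (299,248) in the grey rest, with the rod running on to its bend at (296,335). I'll cast fisheye rays.

```bash
cat >> h.py <<'E'
def wray(px,m):
    K=m['mtx'];dx=px[0]-K[0,2];dy=px[1]-K[1,2];r=np.hypot(dx,dy)+1e-9;t=r/K[0,0]
    return R.from_rotvec(m['rotation']).apply([np.sin(t)*dx/r,np.sin(t)*dy/r,np.cos(t)])
def wonz(px,z,m):
    v=wray(px,m);o=np.array(m['origin']);return o+v*(z-o[2])/v[2]
E
python3 - <<'E'
from h import *
import pickle;o,m=pickle.load(open('pics/w1.pkl','rb'))
p=cv2.imread('pics/w1.png');k=(p.max(2)<40).astype(np.uint8);w=np.zeros_like(k);w[135:255,285:318]=1;k*=w
n,l,st,ce=cv2.connectedComponentsWithStats(k);i=1+st[1:,4].argmax();print(st[i])
pts=np.argwhere(l==i)[:,::-1]
q=np.array([wonz(x,.065,m) for x in pts])[:,:2];c=q.mean(0);u=np.linalg.svd(q-c)[2][0];t=(q-c)@u
print(c,np.degrees(np.arctan2(u[1],u[0])),t.min(),t.max(),c+u*(t.min()+t.max())/2)
for x,z in(((296,333),.055),((299.5,255),.055),((301,142),.065),((299.5,248),.065)): print(wonz(x,z,m))
# rest base corners (z=8mm)
for x in ((268,127),(330,127),(329,240),(269,236)): print('base',wonz(x,.008,m))
E
```

```text
[ 290  141   22  109 1984]
[ 0.43299699 -0.3233415 ] -0.9867123469768456 -0.05121804080362435 0.055990654100041254 [ 0.43538295 -0.32338259]
[ 0.60074345 -0.32623736  0.055     ]
[ 0.4997553  -0.32340079  0.055     ]
[ 0.38279522 -0.32279255  0.065     ]
[ 0.48787624 -0.32399712  0.065     ]
base [ 0.36870557 -0.3557395   0.008     ]
base [ 0.36882258 -0.28724129  0.008     ]
base [ 0.50088347 -0.28577459  0.008     ]
base [ 0.49489949 -0.35702564  0.008     ]
```

```bash
python3 -m inch '0 0 0 0.9 0.1 2 1; 0 0 0 0.8 0 3.5 1; 0 0 0 0 0 3 1; 0 0 0 0 0 0 1'
python3 - <<'E'
from h import *
o=arm.get_obs();m=arm.camera_model('wrist');print(o['position'],o['tool_rot'])
p,d=arm.get_image('wrist');cv2.imwrite('pics/w2.png',p)
k=(p.max(2)<40).astype(np.uint8);w=np.zeros_like(k);w[90:320,250:330]=1;k*=w
n,l,st,ce=cv2.connectedComponentsWithStats(k);i=1+st[1:,4].argmax();print(st[i])
pts=np.argwhere(l==i)[:,::-1]
q=np.array([wonz(x,.065,m) for x in pts])[:,:2];c=q.mean(0);u=np.linalg.svd(q-c)[2][0];t=(q-c)@u
print(c,np.degrees(np.arctan2(u[1],u[0])),t.min(),t.max(),c+u*(t.min()+t.max())/2)
E
```

```text
time_s: 2.48
position: [0.4324, -0.3211, 0.1296]
tool_rot: [2.234, 2.206, -0.002]
wrist_force: [-0.5, 0.3, -0.9]
gripper_width: 0.0854
[ 0.43235311 -0.32111384  0.12959099] [ 2.23416967e+00  2.20597239e+00 -1.53242005e-03]
[ 266  148   27  146 3597]
[ 0.43093615 -0.32295426] -0.9937076536769119 -0.05016477547266133 0.05757642172666539 [ 0.43464141 -0.32301853]
```

View pics/w2.png

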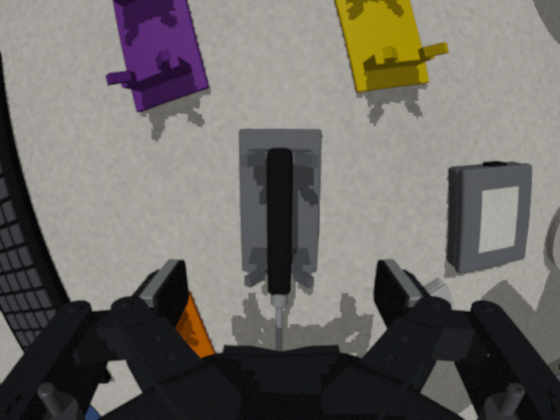

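The handle is confirmed at (0.4346,-0.323). I'll check that the coverslips box clears the finger, then go down.

```bash
python3 - <<'E'
from h import *
print(onz('scene',(257,261),.02),onz('side',(343,256),.02))
E
python3 -m inch '0 0 0 -0.2 0.2 3 1; 0 0 0 0 0 2.5 1; 0 0 0 0 0 1.5 1; 0 0 0 0 0 0 1'
```

```text
[ 0.54186633 -0.16967262  0.02      ] [ 0.52918068 -0.16800251  0.02      ]
time_s: 2.87
position: [0.4378, -0.3248, 0.0684]
tool_rot: [2.225, 2.2, 0.001]
wrist_force: [-1.0, 0.3, -0.3]
gripper_width: 0.0854
```

```bash
python3 -m inch '0 0 0 0.15 -0.3 1.2 1; 0 0 0 0 0 0.1 1; 0 0 0 0 0 0 1'
```

```text
time_s: 3.12
position: [0.437, -0.3245, 0.0611]
tool_rot: [2.221, 2.197, 0.003]
wrist_force: [-0.4, -0.7, 0.5]
gripper_width: 0.0855
```

```bash
python3 -m inch '0 0 0 0.15 -0.2 0.7 1; 0 0 0 0.1 -0.1 0.3 1; 0 0 0 0 0 0 1'
```

```text
time_s: 3.37
position: [0.4362, -0.3234, 0.055]
tool_rot: [2.216, 2.193, 0.004]
wrist_force: [-1.1, 1.1, 0.4]
gripper_width: 0.0856
```

```bash
cat >> h.py <<'E'
def rel(pos,yaw_deg,o=None):
    "row values to reach TCP pos with tool down and tool x = (-sin,cos) yaw"
    o=o or arm.get_obs(); a=np.radians(yaw_deg)
    x=np.array([-np.sin(a),np.cos(a),0]);z=np.array([0,0,-1.]);T=R.from_matrix(np.stack([x,np.cross(z,x),z],1))
    C=R.from_rotvec(o['tool_rot']); e=(C.inv()*T).as_rotvec()
    s=C.inv().apply(np.array(pos)-o['position'])*100
    print('pos',np.round(o['position'],4),'turn',np.round(e,4),'shift cm',np.round(s,2),'F',np.round(o['wrist_force'],1),'w',round(float(o['gripper_width']),4))
E
python3 -c "
from h import *
rel([.435,-.3235,.055],-1)"
```

```text
pos [ 0.4362 -0.3234  0.055 ] turn [0.0188 0.0148 0.0068] shift cm [-0.01 -0.12 -0.01] F [-1.1  1.1  0.4] w 0.0856
```

```bash
python3 -m inch '0.025 0.02 0.01 0 -0.15 0 1; 0.01 0.01 0 0 -0.1 0 1; 0 0 0 0 0 0 1';python3 -c "
from h import *
rel([.435,-.3235,.055],-1)"
```

```text
time_s: 3.62
position: [0.4339, -0.3234, 0.0565]
tool_rot: [-2.228, -2.183, 0.0]
wrist_force: [-0.1, -0.1, -0.1]
gripper_width: 0.0856
pos [ 0.4339 -0.3234  0.0565] turn [-0.0158 -0.0153 -0.0031] shift cm [-0.01  0.11  0.15] F [-0.1 -0.1 -0.1] w 0.0856
```

```bash
python3 -m inch '-0.018 -0.017 -0.003 0 0.1 0.15 1; 0 0 0 0 0 0 1';python3 -c "
from h import *
rel([.435,-.3235,.055],-1)"
```

```text
time_s: 3.78
position: [0.4354, -0.324, 0.0551]
tool_rot: [2.237, 2.199, 0.001]
wrist_force: [0.0, 0.1, -0.4]
gripper_width: 0.0852
pos [ 0.4354 -0.324   0.0551] turn [0.0035 0.0027 0.0002] shift cm [ 0.05 -0.04  0.01] F [ 0.   0.1 -0.4] w 0.0852
```

Aligned. Closing.

```bash
python3 -m inch '0 0 0 0 0 0 -0.3; 0 0 0 0 0 0 -0.5; 0 0 0 0 0 0 -0.6; 0 0 0 0 0 0 -0.7; 0 0 0 0 0 0 -0.8' 60; python3 -m inch '0 0 0 0 0 0 -0.8; 0 0 0 0 0 0 -0.8; 0 0 0 0 0 0 -0.8; 0 0 0 0 0 0 -0.8; 0 0 0 0 0 0 -0.8' 60;  python3 -c "
from h import *
rel([.435,-.3235,.055],-1)"
```

```text
time_s: 4.2
position: [0.4355, -0.3241, 0.0557]
tool_rot: [2.237, 2.199, 0.001]
wrist_force: [0.2, 0.6, 0.3]
gripper_width: 0.0254
time_s: 4.62
position: [0.4359, -0.3234, 0.0584]
tool_rot: [2.236, 2.199, 0.004]
wrist_force: [-0.2, 0.6, 0.5]
gripper_width: 0.0087
pos [ 0.4359 -0.3234  0.0584] turn [0.0054 0.0018 0.0008] shift cm [-0.01 -0.09  0.34] F [-0.2  0.6  0.5] w 0.0087
```

Opening is 8.7 mm, less than the 18 mm handle, so I'll look.

Run:
```python
from h import *
a,_=arm.get_image('scene');b,_=arm.get_image('side');w,_=arm.get_image('wrist')
i=cv2.resize(a[230:310,160:280],(480,320),interpolation=cv2.INTER_CUBIC);j=cv2.resize(b[230:350,320:440],(320,320),interpolation=cv2.INTER_CUBIC)
cv2.imwrite('pics/g1.png',np.hstack([i,j]));cv2.imwrite('pics/w3.png',w)
```

```text
(no output)
```

View pics/g1.png

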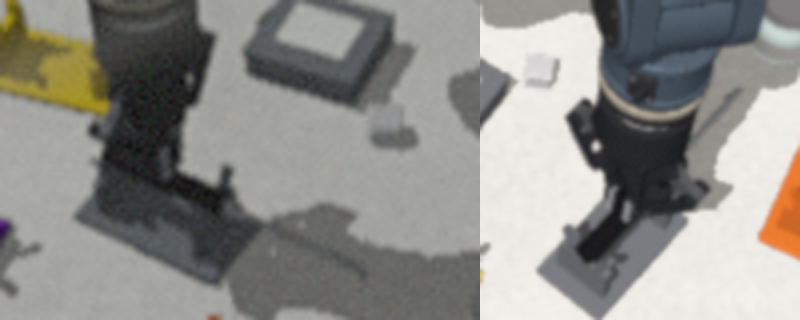

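View pics/w3.png

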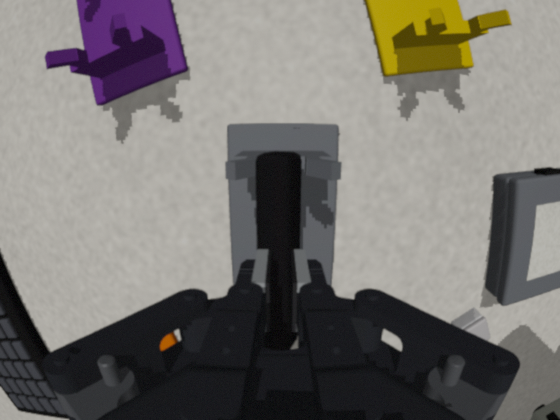

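Run:
```python
from h import *
m=arm.camera_model('wrist');o=arm.get_obs();rel([.435,-.3235,.055],-1)
p,d=arm.get_image('wrist')
def proj(P):
    v=R.from_rotvec(m['rotation']).inv().apply(np.array(P)-m['origin']);t=np.arctan2(np.hypot(v[0],v[1]),v[2]);f=m['mtx'][0,0]*t/np.hypot(v[0],v[1]);return v[0]*f+m['mtx'][0,2],v[1]*f+m['mtx'][1,2]
C=R.from_rotvec(o['tool_rot'])
for dz in(-.02,0,.019):
  for s in (-.009,.009): print(dz,s,proj(o['position']+C.apply([s,0,dz])))
cv2.imwrite('pics/w4.png',cv2.resize(p[140:370,200:360],(560,805))[:600*2:][:805]) if 0 else cv2.imwrite('pics/w4.png',cv2.resize(p[220:370,180:380],(800,600),interpolation=cv2.INTER_CUBIC))
# depth -> world points
def W(u,v):
    r=wray((u,v),m);ax=R.from_rotvec(m['rotation']).apply([0,0,1]);return np.array(m['origin'])+r*d[v,u]/(r@ax)
for u,v in((278,200),(258,260),(262,275),(300,260),(310,260),(245,270),(280,260),(280,290),(280,320),(280,345)): print(u,v,np.round(W(u,v),4))
```

```text
pos [ 0.4359 -0.3234  0.0582] turn [0.0054 0.0016 0.0009] shift cm [-0.01 -0.09  0.32] F [-0.1  1.2  3.9] w 0.0083
-0.02 -0.009 (np.float64(262.1158289669143), np.float64(276.900943289362))
-0.02 0.009 (np.float64(301.88732714490834), np.float64(276.87854122367))
0 -0.009 (np.float64(264.20606552664407), np.float64(259.39013440964686))
0 0.009 (np.float64(299.53685973017684), np.float64(259.37575096229983))
0.019 -0.009 (np.float64(265.82053371713255), np.float64(245.9852526417588))
0.019 0.009 (np.float64(297.72073256080415), np.float64(245.97550271889241))
278 200 [ 0.4023 -0.3246  0.0691]
258 260 [ 0.4241 -0.3333  0.0853]
262 275 [ 0.4242 -0.3308  0.0993]
300 260 [ 0.4245 -0.3156  0.085 ]
310 260 [ 0.4289 -0.3106  0.0754]
245 270 [ 0.4284 -0.3389  0.0861]
280 260 [ 0.4312 -0.3242  0.0696]
280 290 [ 0.4472 -0.3245  0.07  ]
280 320 [ 0.4653 -0.3248  0.0697]
280 345 [ 0.4821 -0.3251  0.0698]
```

View pics/w4.png

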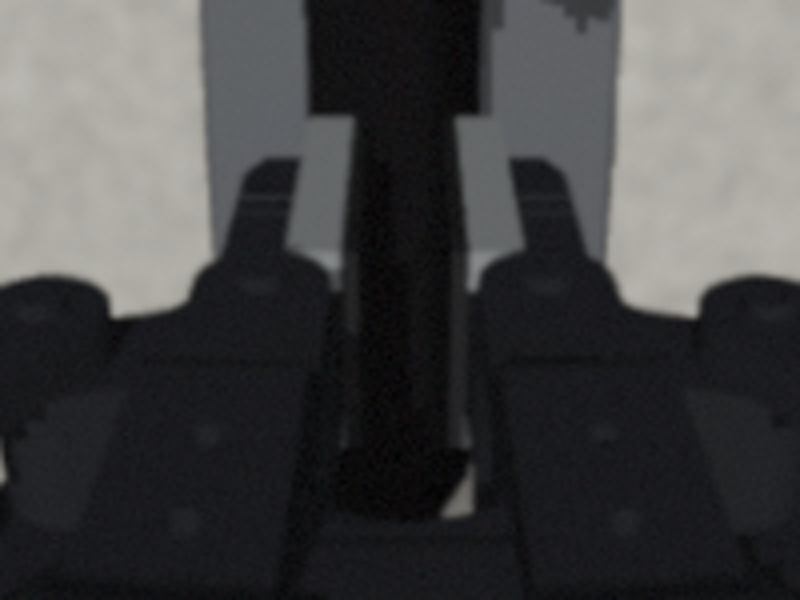

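The pads' faces stand about 18 mm apart on either side of the handle, so it seems gripped and the reported opening looks like linkage give. I'll lift a little and check.

```bash
python3 -m inch '0 0 0 0 0 -1 -0.8; 0 0 0 0 0 -1.5 -0.8; 0 0 0 0 0 -1.5 -0.8; 0 0 0 0 0 0 -0.8' 60
python3 - <<'E'
from h import *
rel([.435,-.3235,.055],-1)
a,_=arm.get_image('scene');b,_=arm.get_image('side')
i=cv2.resize(a[230:310,160:280],(480,320),interpolation=cv2.INTER_CUBIC);j=cv2.resize(b[230:350,320:440],(320,320),interpolation=cv2.INTER_CUBIC)
cv2.imwrite('pics/g2.png',np.hstack([i,j]))
E
```

```text
time_s: 5.15
position: [0.435, -0.3231, 0.0997]
tool_rot: [2.238, 2.201, 0.003]
wrist_force: [0.9, -0.8, -0.3]
gripper_width: 0.0086
pos [ 0.435  -0.3231  0.0997] turn [0.0027 0.0003 0.0008] shift cm [-0.04 -0.01  4.47] F [ 0.9 -0.8 -0.3] w 0.0086
```

View pics/g2.png

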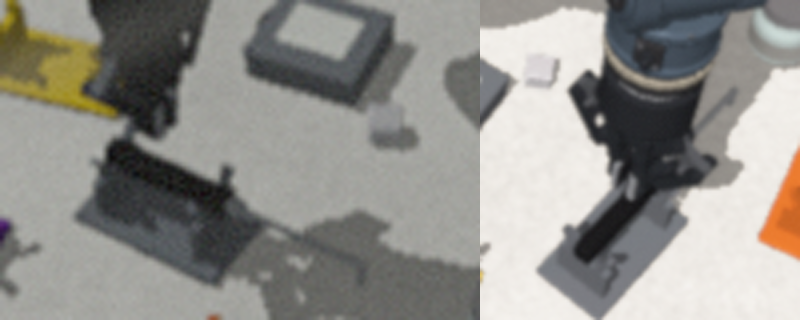

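The hook stayed in the rest, so the jaws closed above the handle. I need to find where the fingertips really are.

Run:
```python
from h import *
m=arm.camera_model('scene')
def pj(n,P):
    m=arm.camera_model(n);v=R.from_rotvec(m['rotation']).inv().apply(np.array(P)-m['origin']);K=m['mtx'];return np.round([K[0,0]*v[0]/v[2]+K[0,2],K[1,1]*v[1]/v[2]+K[1,2]],1)
o=arm.get_obs();C=R.from_rotvec(o['tool_rot'])
a,_=arm.get_image('scene');b,_=arm.get_image('side')
a=cv2.resize(a[230:310,160:280],(720,480),interpolation=cv2.INTER_CUBIC)
for dz in(0,.019):
    P=o['position']+C.apply([0,0,dz]);q=pj('scene',P);print(dz,q,pj('side',P))
    cv2.circle(a,tuple(((q-[160,230])*6).astype(int)),4,(0,0,255),1)
for P in((.382,-.3235,.065),(.49,-.3235,.065),(.435,-.3235,.065)):
    q=pj('scene',P);cv2.circle(a,tuple(((q-[160,230])*6).astype(int)),4,(0,255,0),1)
cv2.imwrite('pics/g3.png',a)
d=np.load('pics/w1.npy');import pickle;_,m=pickle.load(open('pics/w1.pkl','rb'))
def W(u,v):
    r=wray((u,v),m);ax=R.from_rotvec(m['rotation']).apply([0,0,1]);return np.array(m['origin'])+r*d[v,u]/(r@ax)
for u,v in ((300,160),(300,200),(300,235),(275,180),(400,180),(310,300)): print(W(u,v))
m=arm.camera_model('wrist');p,d=arm.get_image('wrist');cv2.imwrite('pics/w5.png',p)
```

```text
0 [198.9 263.7] [373.9 301.3]
0.019 [199.4 268. ] [373.  305.5]
[ 0.39962411 -0.323851    0.06632202]
[ 0.43809654 -0.32383208  0.06619509]
[ 0.47354561 -0.32366826  0.06629334]
[ 0.42805288 -0.3488441   0.00955397]
[ 0.42971308 -0.1987418  -0.00108067]
[ 0.58735199 -0.30603172  0.00067931]
```

View pics/g3.png

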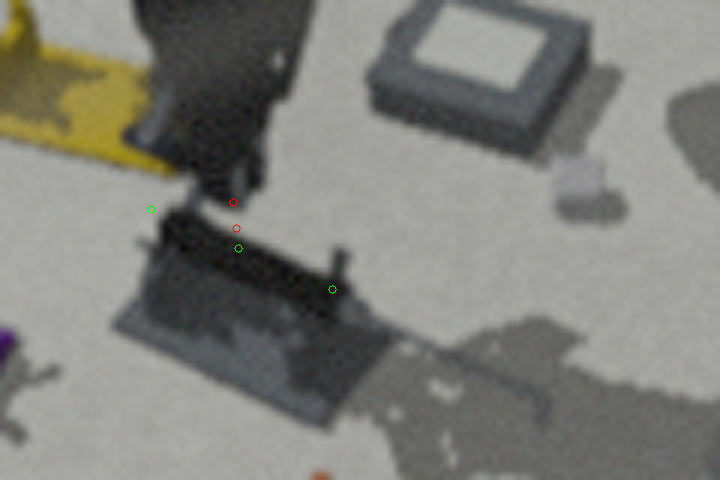

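View pics/w5.png

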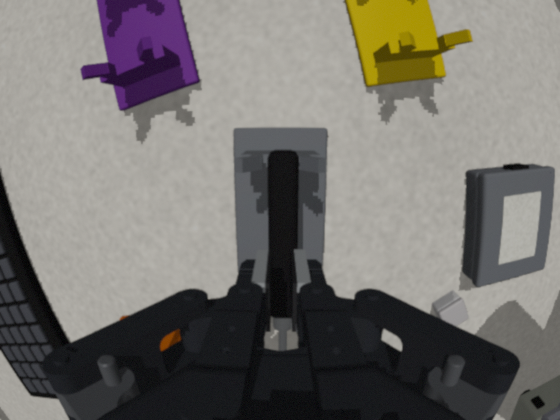

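Run:
```python
from h import *
m=arm.camera_model('wrist');o=arm.get_obs();rel([.435,-.3235,.055],-1)
C=R.from_rotvec(o['tool_rot'])
p,d=arm.get_image('wrist')
Rm=R.from_rotvec(m['rotation'])
print('cam in tool',C.inv().apply(m['origin']-o['position']),(C.inv()*Rm).as_rotvec())
def proj(P):
    v=Rm.inv().apply(np.array(P)-m['origin']);t=np.arctan2(np.hypot(v[0],v[1]),v[2]);f=m['mtx'][0,0]*t/np.hypot(v[0],v[1]);return v[0]*f+m['mtx'][0,2],v[1]*f+m['mtx'][1,2]
for dz in(-.04,-.03,-.02,-.01,0,.01,.019): print(dz,np.round(proj(o['position']+C.apply([-.004,-.011,dz])),1),np.round(proj(o['position']+C.apply([-.012,-.011,dz])),1))
cr=cv2.resize(p[200:350,180:380],(800,600),interpolation=cv2.INTER_CUBIC);cr=np.clip(cr.astype(float)*1.8,0,255).astype(np.uint8);cv2.imwrite('pics/w6.png',cr)
def W(u,v):
    r=wray((u,v),m);ax=Rm.apply([0,0,1]);return C.inv().apply(np.array(m['origin'])+r*d[v,u]/(r@ax)-o['position'])
for v in range(244,300,4): print(v,[np.round(W(u,v),4) for u in (262,)], np.round(W(305,v),4))
```

```text
pos [ 0.4335 -0.3219  0.0962] turn [-0.001  -0.0025  0.0007] shift cm [-0.17  0.16  4.12] F [ 1.4 -0.2  0. ] w 0.0086
cam in tool [-0.0005041  -0.06624246 -0.15231639] [-2.64686525e-01 -4.49217778e-04  1.37500987e-04]
-0.04 [271.7 274.6] [250.9 274.5]
-0.03 [272.3 263.9] [252.9 263.8]
-0.02 [272.9 254.6] [254.8 254.5]
-0.01 [273.4 246.4] [256.4 246.3]
0 [273.8 239.1] [257.8 239.1]
0.01 [274.2 232.7] [259.1 232.7]
0.019 [274.5 227.4] [260.1 227.4]
244 [array([-0.0153,  0.0246,  0.0869])] [0.0187 0.0253 0.0887]
248 [array([-0.0154,  0.0278,  0.0864])] [0.0187 0.0285 0.088 ]
252 [array([-0.0089, -0.0115, -0.0182])] [ 0.0104 -0.0109 -0.0167]
256 [array([-0.0087, -0.0111, -0.0219])] [ 0.0101 -0.0108 -0.0212]
260 [array([-0.0085, -0.0109, -0.0257])] [ 0.0096 -0.0115 -0.0271]
264 [array([-0.0082, -0.0114, -0.0311])] [ 0.0094 -0.0113 -0.0307]
268 [array([-0.0081, -0.0108, -0.0337])] [ 0.0091 -0.0114 -0.0349]
272 [array([-0.0078, -0.011 , -0.0376])] [ 0.009  -0.0108 -0.0372]
276 [array([-0.0077, -0.0108, -0.0407])] [ 0.0087 -0.0107 -0.0407]
280 [array([-0.0075, -0.0111, -0.0448])] [ 0.0083 -0.0116 -0.0458]
284 [array([-0.0074, -0.0106, -0.0471])] [ 0.008  -0.0122 -0.05  ]
288 [array([-0.007 , -0.0122, -0.0531])] [ 0.0079 -0.0117 -0.0522]
292 [array([-0.0069, -0.012 , -0.0556])] [ 0.0076 -0.0123 -0.056 ]
296 [array([-0.0067, -0.0124, -0.0589])] [ 0.0074 -0.0124 -0.059 ]
```

View pics/w6.png

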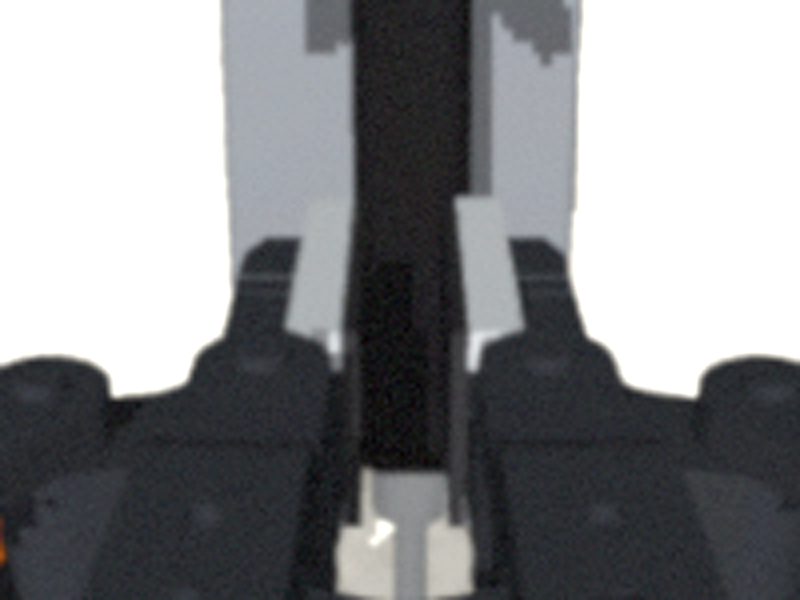

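The depth image puts the pad tips about 15 mm behind the reported TCP, not 19 mm ahead. The scene view agrees, with the fingers showing well above the projected tip. So the real grasp point is about 34 mm above the reported TCP, and I must go about 34 mm lower. I'll open and recheck with the fingers open.

```bash
python3 -m inch '0 0 0 0 0 0 0.5; 0 0 0 0 0 0 0.5; 0 0 0 0 0 0 0.5; 0 0 0 0 0 0 0.5; 0 0 0 0 0 0 0.5' 60
python3 - <<'E'
from h import *
m=arm.camera_model('wrist');o=arm.get_obs();rel([.435,-.3235,.055],-1)
C=R.from_rotvec(o['tool_rot']);p,d=arm.get_image('wrist');Rm=R.from_rotvec(m['rotation']);cv2.imwrite('pics/w7.png',p)
print(m['origin']-o['position'])
k=(p.max(2)<40).astype(np.uint8);w=np.zeros_like(k);w[90:320,265:310]=1;k*=w
n,l,st,ce=cv2.connectedComponentsWithStats(k);i=1+st[1:,4].argmax();print(st[i])
pts=np.argwhere(l==i)[:,::-1]
q=np.array([wonz(x,.065,m) for x in pts])[:,:2];c=q.mean(0);u=np.linalg.svd(q-c)[2][0];t=(q-c)@u
print(c,np.degrees(np.arctan2(u[1],u[0])),t.min(),t.max(),c+u*(t.min()+t.max())/2)
vv,uu=np.mgrid[230:330,180:380];P=[]
for u,v in zip(uu.ravel(),vv.ravel()):
    r=wray((u,v),m);a=C.inv().apply(m['origin']+r*d[v,u]/(r@Rm.apply([0,0,1]))-o['position'])
    P.append(a)
P=np.array(P);s=(P[:,2]<.02)&(P[:,1]<.012);print('lowest finger pts',np.round(P[s][np.argsort(-P[s][:,2])[:200:25]],4))
E
```

```text
time_s: 5.87
position: [0.4326, -0.3212, 0.0943]
tool_rot: [-2.236, -2.199, -0.001]
wrist_force: [0.9, 0.6, 0.1]
gripper_width: 0.0639
pos [ 0.4326 -0.3212  0.0943] turn [-0.0038 -0.0045  0.0007] shift cm [-0.24  0.26  3.92] F [0.9 0.6 0.1] w 0.0639
[-6.56891656e-02 -8.01867815e-05  1.52546370e-01]
[ 266  153   32  167 4770]
[ 0.42987338 -0.32116511] -0.8264535936412123 -0.04859789969759303 0.05869400312085509 [ 0.43492091 -0.32123792]
lowest finger pts [[-0.0327  0.0028 -0.0155]
 [ 0.0315  0.0006 -0.0166]
 [ 0.0313  0.0057 -0.0171]
 [-0.0328  0.0037 -0.0178]
 [ 0.0316 -0.0104 -0.0187]
 [ 0.0313  0.0046 -0.0192]
 [-0.0328  0.0018 -0.0196]
 [ 0.0316  0.0037 -0.0199]]
```

View pics/w7.png

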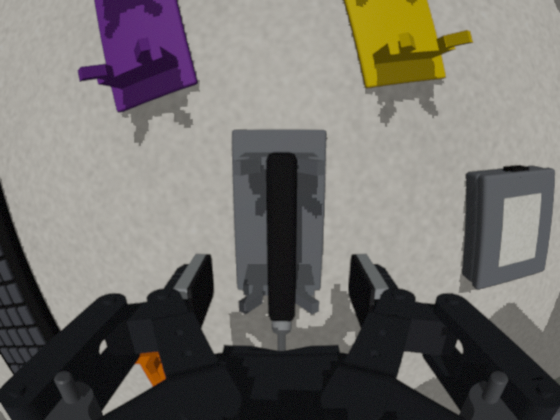

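```bash
python3 -m inch '0 0 0 0 0.2 2 0.5; 0 0 0 0 0 1.5 0.5; 0 0 0 0 0 1.2 0.5; 0 0 0 0 0 0 0.5'; python3 -c "
from h import *
rel([.435,-.3225,.022],-1)"
```

```text
time_s: 6.25
position: [0.4356, -0.3218, 0.0469]
tool_rot: [-2.238, -2.201, -0.002]
wrist_force: [-0.9, 0.5, -0.5]
gripper_width: 0.0638
pos [ 0.4356 -0.3218  0.0469] turn [-0.0009 -0.0025  0.0007] shift cm [-0.08 -0.05  2.49] F [-0.9  0.5 -0.5] w 0.0638
```

```bash
python3 -m inch '0 0 0 0 0 1.2 0.5; 0 0 0 0 0 0.8 0.5; 0 0 0 0 0 0 0.5'
python3 - <<'E'
from h import *
rel([.435,-.3225,.022],-1)
p,_=arm.get_image('wrist');cv2.imwrite('pics/w8.png',p)
b,_=arm.get_image('side');a,_=arm.get_image('scene')
i=cv2.resize(a[230:310,160:280],(480,320),interpolation=cv2.INTER_CUBIC);j=cv2.resize(b[230:350,320:440],(320,320),interpolation=cv2.INTER_CUBIC)
cv2.imwrite('pics/g4.png',np.hstack([i,j]))
E
```

```text
time_s: 6.5
position: [0.4358, -0.322, 0.0271]
tool_rot: [-2.238, -2.201, -0.002]
wrist_force: [-0.1, 1.0, -1.2]
gripper_width: 0.0637
pos [ 0.4358 -0.322   0.0271] turn [-0.0006 -0.0022  0.0008] shift cm [-0.05 -0.08  0.51] F [-0.1  1.  -1.2] w 0.0637
```

View pics/g4.png

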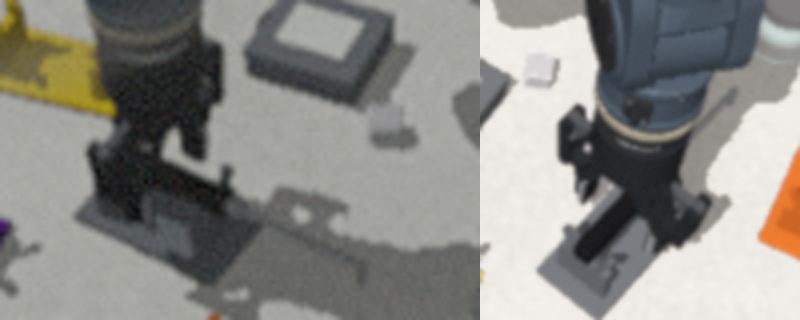

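View pics/w8.png

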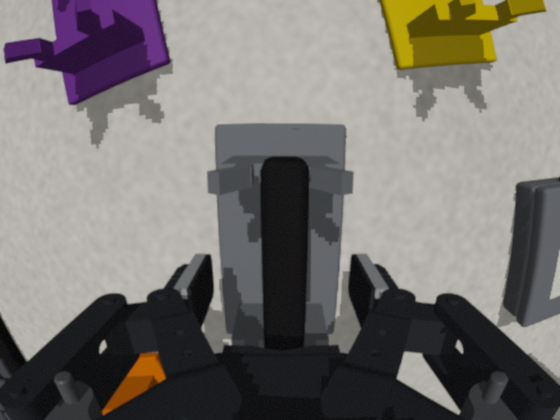

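The near finger now covers the handle's side, so the depth is right. The handle sits about 4 px right of centre, so I'll shift +1.5 mm, go 4 mm lower and grip.

```bash
python3 -m inch '0 0 0 0.2 -0.1 0.5 0.5; 0 0 0 0 0 0 0.5'; python3 -m inch '0 0 0 0 0 0 -0.4; 0 0 0 0 0 0 -0.4; 0 0 0 0 0 0 -0.6; 0 0 0 0 0 0 -0.8; 0 0 0 0 0 0 -0.8' 60;python3 -m inch '0 0 0 0 0 0 -0.8; 0 0 0 0 0 0 -0.8; 0 0 0 0 0 0 -0.8' 60
python3 - <<'E'
from h import *
rel([.435,-.3225,.022],-1)
p,_=arm.get_image('wrist');cv2.imwrite('pics/w9.png',p)
E
```

```text
time_s: 6.82
position: [0.4363, -0.3209, 0.0245]
tool_rot: [2.239, 2.201, 0.003]
wrist_force: [0.1, -0.1, 0.2]
gripper_width: 0.0641
time_s: 7.23
position: [0.4368, -0.3212, 0.0257]
tool_rot: [2.237, 2.2, 0.003]
wrist_force: [0.2, 0.2, -0.2]
gripper_width: 0.0171
time_s: 7.48
position: [0.4367, -0.3212, 0.0256]
tool_rot: [2.237, 2.2, 0.003]
wrist_force: [-0.6, 0.5, -0.3]
gripper_width: 0.0171
pos [ 0.4367 -0.3212  0.0256] turn [0.0041 0.0012 0.0007] shift cm [-0.13 -0.17  0.36] F [-0.6  0.5 -0.3] w 0.0171
```

View pics/w9.png

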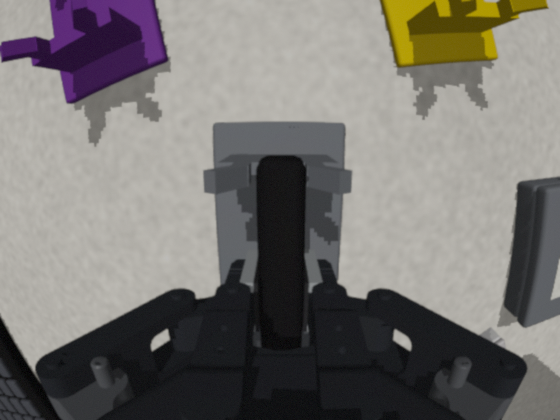

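The hook is gripped at 17.1 mm opening. Lifting straight up.

```bash
python3 -m inch '0 0 0 0 0 -1 -0.8; 0 0 0 0 0 -2 -0.8; 0 0 0 0 0 -2.5 -0.8; 0 0 0 0 0 -2.5 -0.8; 0 0 0 0 0 -2.5 -0.8' 60;python3 -m inch '0 0 0 0 0 -0.5 -0.8; 0 0 0 0 0 0 -0.8'
python3 - <<'E'
from h import *
rel([.4367,-.3212,.13],-1)
p,_=arm.get_image('wrist');b,_=arm.get_image('side');a,_=arm.get_image('scene')
i=cv2.resize(a[220:320,160:285],(500,400),interpolation=cv2.INTER_CUBIC);j=cv2.resize(b[210:360,330:440],(293,400),interpolation=cv2.INTER_CUBIC)
cv2.imwrite('pics/g5.png',np.hstack([i,j]));cv2.imwrite('pics/w10.png',p)
E
```

```text
time_s: 7.95
position: [0.4327, -0.3187, 0.131]
tool_rot: [-2.235, -2.197, 0.0]
wrist_force: [0.1, -0.1, -0.3]
gripper_width: 0.0171
time_s: 8.12
position: [0.4348, -0.3202, 0.1426]
tool_rot: [2.24, 2.202, 0.002]
wrist_force: [-0.2, -0.3, -1.8]
gripper_width: 0.0173
pos [ 0.4348 -0.3202  0.1426] turn [ 0.0013 -0.0004  0.0006] shift cm [-0.1   0.19  1.26] F [-0.2 -0.3 -1.8] w 0.0173
```

View pics/g5.png

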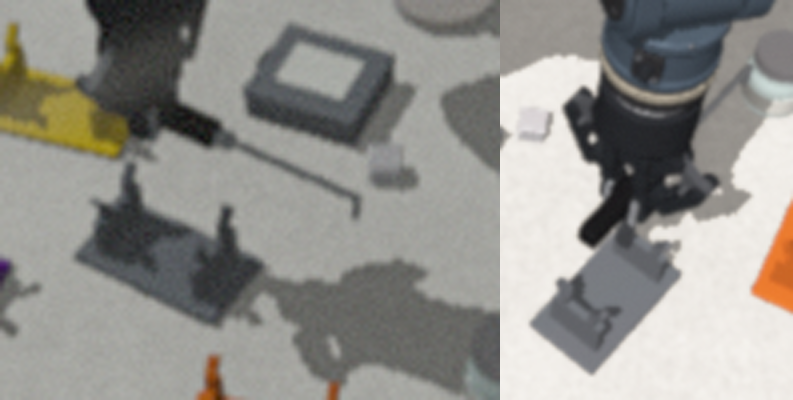

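The hook is held level and clear of the rest. I'll carry it high toward the dryer, turning by about 11°.

```bash
python3 -m inch '0 0 0 2 0 -2 -0.8; 0 0 0 3 0 -2.5 -0.8; 0 0 0 3.5 0 -2.5 -0.8; 0 0 -0.05 3.5 0.5 -2 -0.8; 0 0 -0.05 3.8 0.6 -1 -0.8';python3 -m inch '0 0 -0.05 3.8 0.8 0 -0.8; 0 0 -0.04 3.8 1 0 -0.8; 0 0 0 3.8 1 0 -0.8; 0 0 0 3.8 1 0 -0.8; 0 0 0 2 0.6 0 -0.8';python3 -m inch '0 0 0 0 0 0 -0.8'
python3 - <<'E'
from h import *
rel([.475,.1,.25],10)
E
```

```text
time_s: 8.68
position: [0.4417, -0.1604, 0.2337]
tool_rot: [-2.124, -2.288, 0.007]
wrist_force: [0.1, -0.0, -0.7]
gripper_width: 0.0174
time_s: 9.1
position: [0.4596, 0.0258, 0.2321]
tool_rot: [-2.007, -2.385, 0.009]
wrist_force: [-0.1, -0.7, -0.9]
gripper_width: 0.0173
time_s: 9.18
position: [0.4591, 0.0293, 0.2307]
tool_rot: [-2.001, -2.387, 0.011]
wrist_force: [0.1, 0.3, 0.3]
gripper_width: 0.0174
pos [0.4591 0.0293 0.2307] turn [-0.0221 -0.0158  0.001 ] shift cm [ 6.71  2.75 -1.89] F [0.1 0.3 0.3] w 0.0174
```

```bash
python3 -m inch '-0.01 -0.008 0 2.5 1 -1 -0.8; -0.01 -0.008 0 2.5 1 -1 -0.8; 0 0 0 0 0 0 -0.8;0 0 0 0 0 0 -0.8'
python3 - <<'E'
from h import *
import pickle
rel([.475,.1,.25],10)
o=arm.get_obs();m=arm.camera_model('wrist');p,d=arm.get_image('wrist');pickle.dump((o,m),open('pics/w11.pkl','wb'));cv2.imwrite('pics/w11.png',p);np.save('pics/w11.npy',d)
cv2.imwrite('pics/w11c.png',cv2.resize(p[200:360,200:400],(800,640)[:2],interpolation=cv2.INTER_CUBIC)[:600])
E
```

```text
time_s: 9.52
position: [0.4683, 0.0846, 0.2456]
tool_rot: [-2.01, -2.405, 0.016]
wrist_force: [0.5, 0.4, 0.1]
gripper_width: 0.0172
pos [0.4683 0.0846 0.2456] turn [-0.0121  0.0012  0.004 ] shift cm [ 1.39  0.92 -0.45] F [0.5 0.4 0.1] w 0.0172
```

View pics/w11.png

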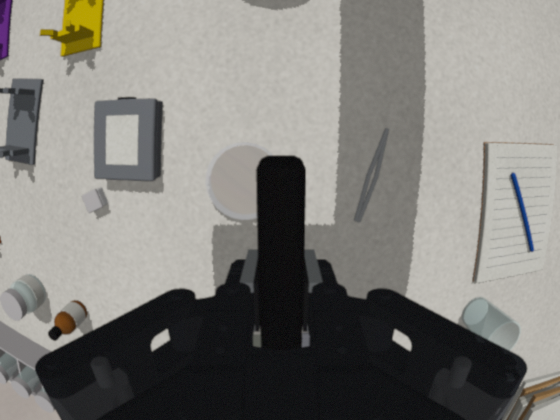

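The wrist camera can't see the dryer past the gripper. I'll servo tip against hole in the scene and side views instead, since their shared bias cancels. First, move so the tip hovers above the hole.

```bash
python3 -m inch '-0.006 0 0 2.5 0.7 2.5 -0.8; -0.006 0 0 2 0.5 3.5 -0.8; 0 0 0 0.5 0 3.5 -0.8; 0 0 0 0 0 3 -0.8; 0 0 0 0 0 0 -0.8'
python3 - <<'E'
from h import *
rel([.4875,.136,.11],10.3)
E
```

```text
time_s: 9.98
position: [0.471, 0.1321, 0.1144]
tool_rot: [2.022, 2.402, -0.002]
wrist_force: [-1.8, -0.7, -1.1]
gripper_width: 0.0171
pos [0.471  0.1321 0.1144] turn [ 0.0003  0.002  -0.008 ] shift cm [0.1  1.69 0.44] F [-1.8 -0.7 -1.1] w 0.0171
```

```bash
python3 -m inch '0 0 -0.008 0.1 1.7 0.3 -0.8; 0 0 0 0 0 0 -0.8'
python3 - <<'E'
from h import *
rel([.4875,.136,.11],10.3)
b,_=arm.get_image('side');a,_=arm.get_image('scene')
cv2.imwrite('pics/s1.png',a);cv2.imwrite('pics/d1.png',b)
i=cv2.resize(a[160:260,290:390],(600,600),interpolation=cv2.INTER_CUBIC);j=cv2.resize(b[100:200,240:340],(600,600),interpolation=cv2.INTER_CUBIC)
cv2.imwrite('pics/s1c.png',i);cv2.imwrite('pics/d1c.png',j)
E
```

```text
time_s: 10.15
position: [0.4859, 0.1335, 0.1102]
tool_rot: [-2.014, -2.409, 0.009]
wrist_force: [-0.1, -0.1, 0.2]
gripper_width: 0.0174
pos [0.4859 0.1335 0.1102] turn [-0.0054  0.0028 -0.0016] shift cm [0.22 0.2  0.02] F [-0.1 -0.1  0.2] w 0.0174
```

View pics/s1c.png

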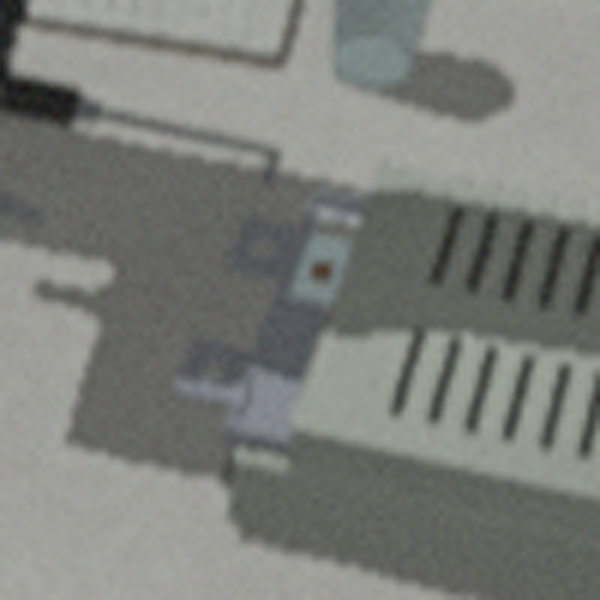

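View pics/d1c.png

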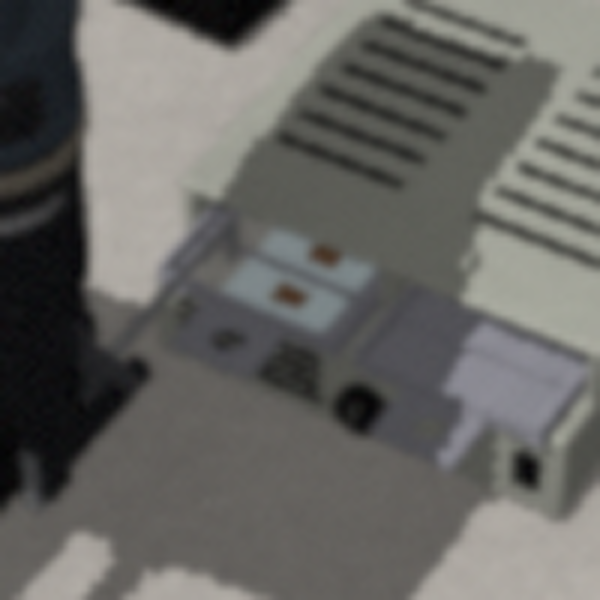

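The scene crop shows the tip at (270,180) and the target hole at (263,247). The side crop shows the rod's end near (222,212) and the hole at (228,340). Working out the offsets.

```bash
cat >> h.py <<'E'
def pj(n,P):
    m=arm.camera_model(n);v=R.from_rotvec(m['rotation']).inv().apply(np.array(P)-m['origin']);K=m['mtx'];return np.round([K[0,0]*v[0]/v[2]+K[0,2],K[1,1]*v[1]/v[2]+K[1,2]],1)
def tip(o=None,f=.166):
    o=o or arm.get_obs();return o['position']+R.from_rotvec(o['tool_rot']).apply([0,f,-.0064])
def bend(o=None,f=.168):
    o=o or arm.get_obs();return o['position']+R.from_rotvec(o['tool_rot']).apply([0,f,-.0294])
E
python3 - <<'E'
from h import *
S=lambda x,y:(290+(x+.5)/6-.5,160+(y+.5)/6-.5)
D=lambda x,y:(240+(x+.5)/6-.5,100+(y+.5)/6-.5)
t=tip();b=bend();print('pred tip',t,pj('scene',t),pj('side',t),'bend',b,pj('scene',b),pj('side',b))
print('obs tip scene',S(270,182),'bend',S(275,152),'side bend',D(222,212))
print('tip on plane',onz('scene',S(270,182),t[2]),'bend',onz('scene',S(275,152),b[2]),onz('side',D(222,212),b[2]),tri(S(275,152),D(222,212)))
print('hole',tri(S(263,247),D(228,340)),onz('scene',S(263,247),.066),onz('side',D(228,340),.066))
E
```

```text
pred tip [0.64780653 0.16251491 0.11655677] [333.1 189.1] [277.4 143.4] bend [0.64989615 0.16295498 0.13954459] [334.3 183.9] [277.6 136.7]
obs tip scene (334.5833333333333, 189.91666666666666) bend (335.4166666666667, 184.91666666666666) side bend (276.5833333333333, 134.91666666666666)
tip on plane [0.65389838 0.1608301  0.11655677] bend [0.65516004 0.15992153 0.13954459] [0.65326432 0.16978548 0.13954459] (array([0.65354066, 0.16860258, 0.13608518]), np.float64(0.0062985499045251385))
hole (array([0.6514882 , 0.16758056, 0.06134893]), np.float64(0.0008542749721769171)) [0.65329231 0.16312867 0.066     ] [0.64782477 0.16381463 0.066     ]
```

```bash
python3 -m inch '-0.005 0.003 0 0.2 0 1.5 -0.8; 0 0 0 0 0 1.5 -0.8; 0 0 0 0 0 0 -0.8; 0 0 0 0 0 0 -0.8'
python3 - <<'E'
from h import *
rel([.4863,.136,.07],10.3); t=tip();print(t,pj('scene',t),pj('side',t))
b,_=arm.get_image('side');a,_=arm.get_image('scene')
i=cv2.resize(a[170:220,310:360],(400,400),interpolation=cv2.INTER_CUBIC);j=cv2.resize(b[125:175,255:305],(400,400),interpolation=cv2.INTER_CUBIC)
cv2.imwrite('pics/x2.png',np.clip(np.hstack([i,j]).astype(float)*1.3,0,255).astype(np.uint8))
E
```

```text
time_s: 10.58
position: [0.4852, 0.133, 0.0854]
tool_rot: [2.019, 2.404, 0.006]
wrist_force: [1.3, 1.0, -0.8]
gripper_width: 0.0174
pos [0.4852 0.133  0.0854] turn [ 0.0041 -0.0006 -0.0064] shift cm [0.27 0.15 1.54] F [ 1.3  1.  -0.8] w 0.0174
[0.64867532 0.16164571 0.09243879] [332.7 194.7] [278.1 149.7]
```

View pics/x2.png

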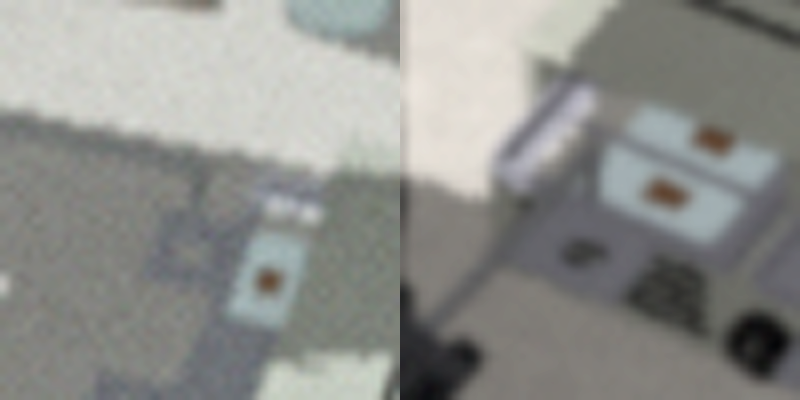

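Contrast is low. I'll average several frames and enlarge with local contrast.

```bash
cat >> h.py <<'E'
def avg(n,k=5): return np.mean([arm.get_image(n)[0].astype(np.float32) for _ in range(k)],0)
def zoom(im,x,y,w,h,k,f):
    c=im[y:y+h,x:x+w]; lo,hi=np.percentile(c,1),np.percentile(c,90); c=np.clip((c-lo)/(hi-lo)*255,0,255)
    return cv2.resize(c.astype(np.uint8),(w*k,h*k),interpolation=cv2.INTER_CUBIC)
E
python3 - <<'E'
from h import *
a=avg('scene');b=avg('side');np.save('pics/a3',a);np.save('pics/b3',b)
i=zoom(a,318,180,32,32,12,0);j=zoom(b,260,135,32,32,12,0)
cv2.imwrite('pics/x3.png',np.hstack([i,j]))
E
```

```text
(no output)
```

View pics/x3.png

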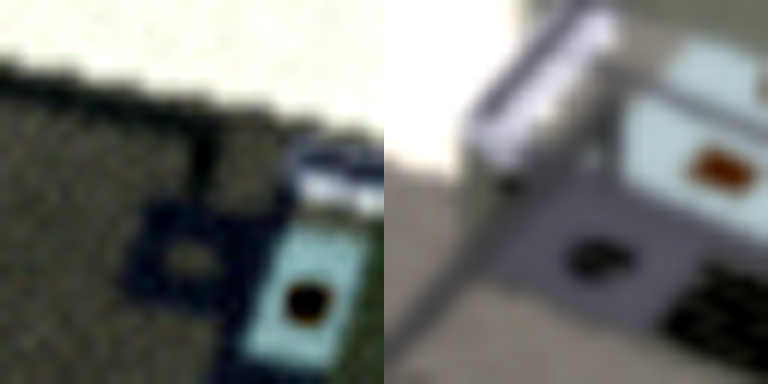

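Run:
```python
from h import *
t=tip();b=bend();print(t,b,pj('scene',t),pj('scene',b),pj('side',t),pj('side',b))
S=lambda x,y:(318+(x+.5)/12-.5,180+(y+.5)/12-.5)
D=lambda x,y:(260+(x-384+.5)/12-.5,135+(y+.5)/12-.5)
print('scene tip',onz('scene',S(201,200),t[2]),'bend',onz('scene',S(209,118),b[2]),'hole',onz('scene',S(188,257),.066))
print('side bend',onz('side',D(600,125),b[2]),'hole',onz('side',D(598,257),.066))
b=np.load('pics/b3.npy');c=b[135:175,255:295];g=c.mean(2);g=np.clip((g-60)/(150-60)*255,0,255).astype(np.uint8)
a=np.load('pics/a3.npy')[175:215,315:355].mean(2);a=np.clip((a-50)/(140-50)*255,0,255).astype(np.uint8)
cv2.imwrite('pics/x4.png',np.hstack([cv2.resize(a,(400,400),interpolation=cv2.INTER_CUBIC),cv2.resize(g,(400,400),interpolation=cv2.INTER_CUBIC)]))
```

```text
[0.64866627 0.16230621 0.09137826] [0.65055513 0.162624   0.11438546] [332.7 194.8] [333.8 189.8] [277.9 149.8] [278.1 143.4]
scene tip [0.65625642 0.15843411 0.09137826] bend [0.65297303 0.16652597 0.11438546] hole [0.6531081 0.1617814 0.066    ]
side bend [0.64500941 0.15956459 0.11438546] hole [0.64829065 0.16504447 0.066     ]
```

View pics/x4.png

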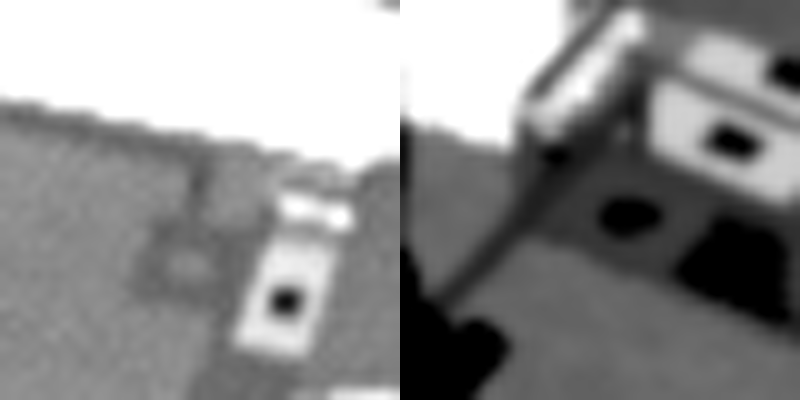

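Run:
```python
from h import *
for n,b,t,h in(('scene',(205,155),(197,214),(190,262)),('side',(240,65),(230,140),(230,216))):
    x0,y0=(315,175) if n=='scene' else (255,135)
    f=lambda p:(x0+(p[0]+.5)/10-.5,y0+(p[1]+.5)/10-.5)
    B,T,H=onz(n,f(b),.1144),onz(n,f(t),.0914),onz(n,f(h),.066);print(n,B,T,H,'hole-tip',(H-T)[:2],'hole-bend',(H-B)[:2])
```

```text
scene [0.65468244 0.16340923 0.1144    ] [0.65559585 0.15957503 0.0914    ] [0.6536929 0.1633536 0.066    ] hole-tip [-0.00190295  0.00377856] hole-bend [-9.89545261e-04 -5.56361338e-05]
side [0.65824786 0.16797897 0.1144    ] [0.65172918 0.16659085 0.0914    ] [0.64805535 0.16415523 0.066     ] hole-tip [-0.00367383 -0.00243563] hole-bend [-0.01019251 -0.00382374]
```

The mean of the two views says the hole is about 3 mm nearer than the tip, within the 5 mm slack. I'll correct and lower gently, watching force.

```bash
python3 -m inch '0.004 0 -0.005 0 -0.25 0.5 -0.8; 0 0 0 0 0 0.8 -0.8; 0 0 0 0 0 0 -0.8; 0 0 0 0 0 0 -0.8'
python3 - <<'E'
from h import *
rel([.4833,.134,.0446],10.3);print(tip())
a=avg('scene');b=avg('side')
g=np.clip((b[135:175,255:295].mean(2)-60)/90*255,0,255).astype(np.uint8);a=np.clip((a[175:215,315:355].mean(2)-50)/90*255,0,255).astype(np.uint8)
cv2.imwrite('pics/x5.png',np.hstack([cv2.resize(a,(400,400),interpolation=cv2.INTER_CUBIC),cv2.resize(g,(400,400),interpolation=cv2.INTER_CUBIC)]))
E
```

```text
time_s: 11.52
position: [0.4823, 0.1331, 0.0698]
tool_rot: [-2.012, -2.411, 0.001]
wrist_force: [1.0, -0.3, -0.0]
gripper_width: 0.0174
pos [0.4823 0.1331 0.0698] turn [-0.0012 -0.0006  0.0003] shift cm [0.07 0.12 2.52] F [ 1.  -0.3 -0. ] w 0.0174
[0.64560055 0.16280884 0.0759573 ]
```

View pics/x5.png

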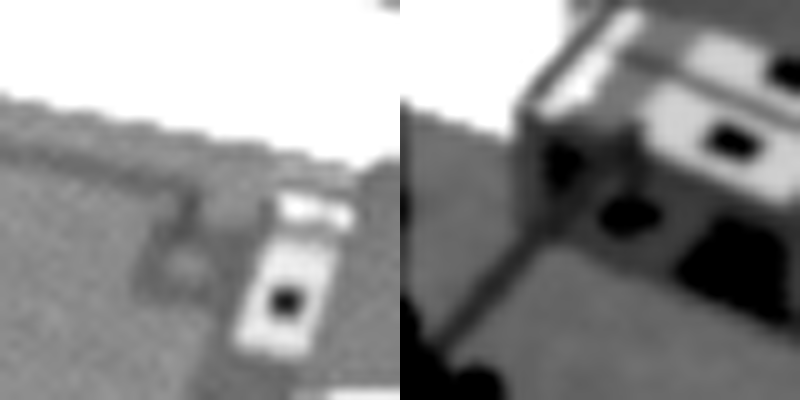

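Both views project the tip into the hole: scene tip (188,240) to hole (188,262), side tip (632,195) to hole (630,216). Lowering.

```bash
python3 -m inch '0 0 0 0 0 0.7 -0.8; 0 0 0 0 0 0.5 -0.8; 0 0 0 0 0 0 -0.8'; python3 -c "
from h import *
rel([.4833,.134,.0446],10.3);print(tip())"
```

```text
time_s: 12.27
position: [0.483, 0.1333, 0.0576]
tool_rot: [2.013, 2.412, 0.002]
wrist_force: [-0.4, -0.5, -1.5]
gripper_width: 0.0175
pos [0.483  0.1333 0.0576] turn [ 0.0011 -0.0008  0.0002] shift cm [0.07 0.04 1.3 ] F [-0.4 -0.5 -1.5] w 0.0175
[0.64635887 0.16298215 0.06421787]
```

```bash
python3 -m inch '0 0 0 0 0 0.6 -0.8; 0 0 0 0 0 0.5 -0.8; 0 0 0 0 0 0 -0.8'
python3 - <<'E'
from h import *
rel([.4833,.134,.0446],10.3);print(tip())
a=avg('scene');b=avg('side')
g=np.clip((b[135:175,255:295].mean(2)-60)/90*255,0,255).astype(np.uint8);a=np.clip((a[175:215,315:355].mean(2)-50)/90*255,0,255).astype(np.uint8)
cv2.imwrite('pics/x6.png',np.hstack([cv2.resize(a,(400,400),interpolation=cv2.INTER_CUBIC),cv2.resize(g,(400,400),interpolation=cv2.INTER_CUBIC)]))
E
```

```text
time_s: 12.52
position: [0.4827, 0.1332, 0.0449]
tool_rot: [-2.013, -2.412, -0.001]
wrist_force: [0.1, 1.0, -1.0]
gripper_width: 0.017
pos [0.4827 0.1332 0.0449] turn [ 0.0001 -0.0007  0.0002] shift cm [0.07 0.08 0.03] F [ 0.1  1.  -1. ] w 0.017
[0.64598444 0.16288233 0.05136648]
```

View pics/x6.png

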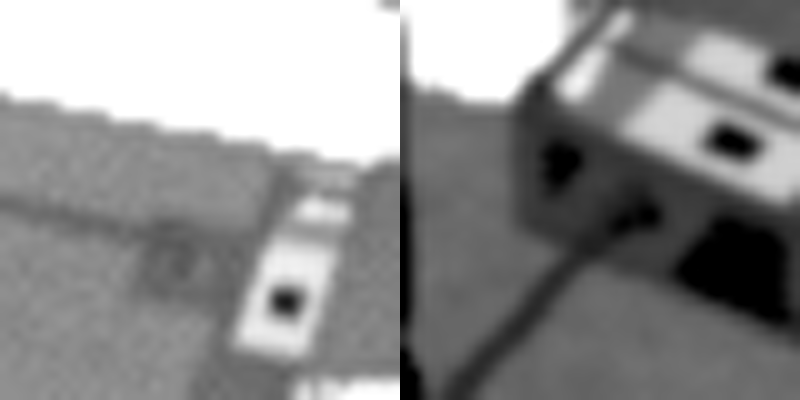

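The hook's tip is through the hole (rod at side (635,215)) with no load. Drawing begins in small steps.

```bash
python3 -m inch '0 0 0 0 -0.3 0 -0.8; 0 0 0 0 -0.2 0 -0.8; 0 0 0 0 -0.15 0 -0.8; 0 0 0 0 -0.15 0 -0.8; 0 0 0 0 -0.15 0 -0.8'
cat > f.py <<'E'
from h import *
o=arm.get_obs();a=np.radians(10.3);u=np.array([np.cos(a),np.sin(a),0]);v=np.array([-u[1],u[0],0])
s=o['position']-np.array([.4827,.1332,.0449]);f=o['wrist_force']
print('t',round(o['time_s'],2),'drawn mm',round(-s@u*1e3,1),'lat',round(s@v*1e3,1),'z',round(o['position'][2]*1e3,1),'F along',round(f@u,1),'lat',round(f@v,1),'z',round(f[2],1)); rel(o['position'],10.3,o)
E
python3 f.py
```

```text
time_s: 13.43
position: [0.4742, 0.1318, 0.0467]
tool_rot: [2.012, 2.411, 0.006]
wrist_force: [1.5, 0.4, -1.3]
gripper_width: 0.017
t 13.43 drawn mm 8.6 lat 0.2 z 46.7 F along 1.5 lat 0.2 z -1.3
pos [0.4742 0.1318 0.0467] turn [ 0.004  -0.0011  0.0002] shift cm [0. 0. 0.] F [ 1.5  0.4 -1.3] w 0.017
```

```bash
python3 -m inch '0 0 0 0 -0.2 0.05 -0.8; 0 0 0 0 -0.2 0.05 -0.8; 0 0 0 0 -0.2 0 -0.8; 0 0 0 0 -0.2 0 -0.8; 0 0 0 0 -0.2 0 -0.8'; python3 f.py
```

```text
time_s: 13.85
position: [0.4642, 0.13, 0.046]
tool_rot: [2.011, 2.41, 0.008]
wrist_force: [1.4, -0.3, -0.9]
gripper_width: 0.0173
t 13.85 drawn mm 18.8 lat 0.2 z 46.0 F along 1.3 lat -0.5 z -0.9
pos [0.4642 0.13   0.046 ] turn [ 0.0059 -0.0011  0.0002] shift cm [0. 0. 0.] F [ 1.4 -0.3 -0.9] w 0.0173
```

```bash
python3 -m inch '0 0 0 0 -0.12 0 -0.8; 0 0 0 0 -0.12 0 -0.8; 0 0 0 0 -0.12 0 -0.8'; python3 f.py
```

```text
time_s: 14.1
position: [0.46, 0.1293, 0.046]
tool_rot: [2.011, 2.41, 0.008]
wrist_force: [1.6, 0.2, -0.4]
gripper_width: 0.017
t 14.1 drawn mm 23.0 lat 0.2 z 46.0 F along 1.6 lat -0.0 z -0.4
pos [0.46   0.1293 0.046 ] turn [ 0.0059 -0.0011  0.0002] shift cm [0. 0. 0.] F [ 1.6  0.2 -0.4] w 0.017
```

```bash
cat >> f.py <<'E'
import sys
if f@u>3.6: sys.exit(1)
E
sed -i 's/; rel(o/\n#rel(o/' f.py
python3 -m inch '0 0 0 0 -0.1 0 -0.8; 0 0 0 0 -0.1 0 -0.8' >/dev/null && python3 f.py && python3 -m inch '0 0 0 0 -0.1 0 -0.8; 0 0 0 0 -0.1 0 -0.8' >/dev/null && python3 f.py && python3 -m inch '0 0 0 0 -0.1 0 -0.8; 0 0 0 0 -0.1 0 -0.8'>/dev/null && python3 f.py && python3 -m inch '0 0 0 0 -0.1 0 -0.8; 0 0 0 0 -0.1 0 -0.8'>/dev/null && python3 f.py
```

```text
t 14.27 drawn mm 25.3 lat 0.2 z 46.0 F along 0.9 lat -0.0 z -0.0
t 14.43 drawn mm 27.4 lat 0.2 z 46.0 F along 1.6 lat 0.4 z -0.9
t 14.6 drawn mm 29.6 lat 0.2 z 45.9 F along 0.9 lat 0.4 z -0.5
t 14.77 drawn mm 31.8 lat 0.2 z 45.9 F along 1.6 lat -0.4 z 0.3
```

```bash
python3 -m inch '0 0 0 0 -0.1 0 -0.8; 0 0 0 0 -0.1 0 -0.8' >/dev/null && python3 f.py && python3 -m inch '0 0 0 0 -0.1 0 -0.8; 0 0 0 0 -0.1 0 -0.8' >/dev/null && python3 f.py && python3 -m inch '0 0 0 0 -0.1 0 -0.8; 0 0 0 0 -0.1 0 -0.8'>/dev/null && python3 f.py && python3 -m inch '0 0 0 0 -0.1 0 -0.8; 0 0 0 0 -0.1 0 -0.8'>/dev/null && python3 f.py && python3 -m inch '0 0 0 0 -0.1 0 -0.8; 0 0 0 0 -0.1 0 -0.8'>/dev/null && python3 f.py && python3 -m inch '0 0 0 0 -0.1 0 -0.8; 0 0 0 0 -0.1 0 -0.8'>/dev/null && python3 f.py
```

```text
t 14.93 drawn mm 34.0 lat 0.2 z 45.9 F along 1.5 lat -0.7 z -1.3
t 15.1 drawn mm 36.2 lat 0.2 z 45.9 F along 1.9 lat -0.1 z -0.7
t 15.27 drawn mm 38.4 lat 0.2 z 45.9 F along 0.7 lat -0.8 z -0.4
t 15.43 drawn mm 40.6 lat 0.2 z 45.9 F along 1.1 lat -0.2 z 0.1
t 15.6 drawn mm 42.8 lat 0.2 z 45.9 F along 0.5 lat 1.7 z -1.4
t 15.77 drawn mm 45.1 lat 0.2 z 45.9 F along 0.8 lat -0.3 z -2.0
```

Force is about 1 N, so I'll check that the tray is really following.

Run:
```python
from h import *
a=avg('scene',2);b=avg('side',2)
cv2.imwrite('pics/x7.png',np.hstack([zoom(a,295,170,80,80,5,0),zoom(b,235,120,80,80,5,0)]))
```

```text
(no output)
```

View pics/x7.png

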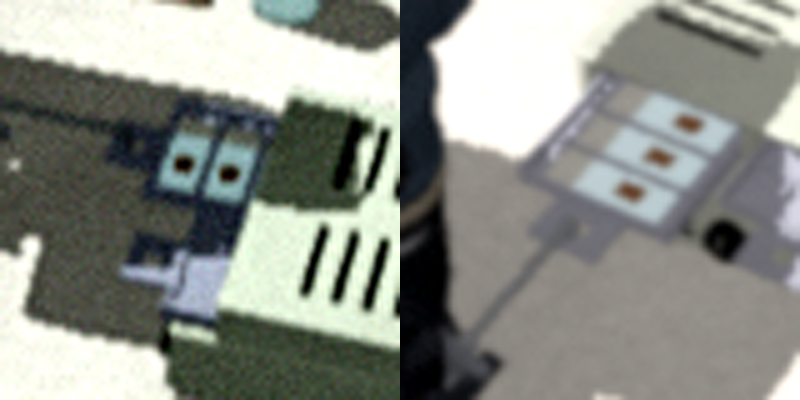

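The tray has come out with the hook: three slides show now, and the rod is in the hole at side crop (572,228). The empty tray is unmoved. I'll carry on drawing.

```bash
python3 -m inch '0 0 0 0 -0.1 0 -0.8; 0 0 0 0 -0.1 0 -0.8' >/dev/null && python3 f.py && python3 -m inch '0 0 0 0 -0.1 0 -0.8; 0 0 0 0 -0.1 0 -0.8' >/dev/null && python3 f.py && python3 -m inch '0 0 0 0 -0.1 0 -0.8; 0 0 0 0 -0.1 0 -0.8'>/dev/null && python3 f.py && python3 -m inch '0 0 0 0 -0.1 0 -0.8; 0 0 0 0 -0.1 0 -0.8'>/dev/null && python3 f.py && python3 -m inch '0 0 0 0 -0.1 0 -0.8; 0 0 0 0 -0.1 0 -0.8'>/dev/null && python3 f.py && python3 -m inch '0 0 0 0 -0.1 0 -0.8; 0 0 0 0 -0.1 0 -0.8'>/dev/null && python3 f.py
```

```text
t 16.13 drawn mm 47.1 lat 0.2 z 45.8 F along 1.1 lat 0.2 z -0.6
t 16.3 drawn mm 49.1 lat 0.2 z 45.8 F along 0.7 lat -0.7 z -0.4
t 16.47 drawn mm 51.2 lat 0.2 z 45.8 F along 1.5 lat -0.1 z -1.0
t 16.63 drawn mm 53.5 lat 0.2 z 45.8 F along 1.7 lat -0.4 z -0.7
t 16.8 drawn mm 55.7 lat 0.2 z 45.8 F along 1.9 lat 1.1 z -0.6
t 16.97 drawn mm 57.9 lat 0.2 z 45.8 F along 1.1 lat -0.4 z -0.9
```

```bash
python3 -m inch '0 0 0 0 -0.1 0 -0.8; 0 0 0 0 -0.1 0 -0.8' >/dev/null && python3 f.py && python3 -m inch '0 0 0 0 -0.1 0 -0.8; 0 0 0 0 -0.1 0 -0.8' >/dev/null && python3 f.py && python3 -m inch '0 0 0 0 -0.1 0 -0.8; 0 0 0 0 -0.1 0 -0.8'>/dev/null && python3 f.py && python3 -m inch '0 0 0 0 -0.1 0 -0.8; 0 0 0 0 -0.1 0 -0.8'>/dev/null && python3 f.py && python3 -m inch '0 0 0 0 -0.1 0 -0.8; 0 0 0 0 -0.1 0 -0.8'>/dev/null && python3 f.py && python3 -m inch '0 0 0 0 -0.1 0 -0.8; 0 0 0 0 -0.1 0 -0.8'>/dev/null && python3 f.py
```

```text
t 17.13 drawn mm 60.2 lat 0.2 z 45.8 F along 1.1 lat 0.3 z -0.8
t 17.3 drawn mm 61.1 lat 0.3 z 46.1 F along 5.2 lat -0.4 z -2.2
```

It has met the stop at 5.2 N. Tiny steps from here to reach a firm pull.

```bash
python3 -m inch '0 0 0 0 0 0 -0.8' >/dev/null; python3 f.py; python3 -m inch '0 0 0 0 -0.08 0 -0.8' >/dev/null; python3 f.py
```

```text
t 17.38 drawn mm 60.9 lat 0.3 z 46.2 F along 2.4 lat 0.5 z -1.6
t 17.47 drawn mm 61.1 lat 0.4 z 46.4 F along 6.7 lat 0.7 z -1.7
```

```bash
python3 -m inch '0 0 0 0 -0.09 0 -0.8' >/dev/null; python3 f.py;  python3 -m inch '0 0 0 0 -0.09 0 -0.8' >/dev/null; python3 f.py
```

```text
t 17.55 drawn mm 61.2 lat 0.4 z 46.6 F along 5.9 lat 0.1 z -2.3
t 17.63 drawn mm 61.2 lat 0.5 z 46.8 F along 5.8 lat -0.0 z -1.5
```

```bash
python3 -m inch '0 0 0 0 -0.12 0.02 -0.8' >/dev/null; python3 f.py;  python3 -m inch '0 0 0 0 -0.12 0.02 -0.8' >/dev/null; python3 f.py; python3 -m inch '0 0 0 0 -0.12 0.02 -0.8' >/dev/null; python3 f.py
```

```text
t 17.72 drawn mm 61.3 lat 0.5 z 46.9 F along 6.1 lat 0.7 z -1.4
t 17.8 drawn mm 61.3 lat 0.6 z 47.0 F along 5.8 lat -0.4 z -1.8
t 17.88 drawn mm 61.3 lat 0.7 z 47.2 F along 6.3 lat -0.4 z -0.4
```

```bash
python3 -m inch '0 0 0 0 -0.17 0.04 -0.8' >/dev/null; python3 f.py;  python3 -m inch '0 0 0 0 -0.17 0.04 -0.8' >/dev/null; python3 f.py; python3 -m inch '0 0 0 0 -0.17 0.04 -0.8' >/dev/null; python3 f.py
```

```text
t 17.97 drawn mm 61.4 lat 0.7 z 47.2 F along 8.2 lat -0.1 z -2.5
t 18.05 drawn mm 61.5 lat 0.8 z 47.3 F along 7.8 lat -0.8 z -1.6
t 18.13 drawn mm 61.4 lat 0.9 z 47.4 F along 7.8 lat 0.6 z -2.1
```

It holds steady at 8 N with no further travel, firm on the stop. I'll slacken about 4.5 mm to centre the tip in the hole.

```bash
python3 -m inch '0 0 0 0 0.15 0 -0.8; 0 0 0 0 0.15 0 -0.8; 0 0 0 0 0 0 -0.8' >/dev/null; python3 f.py; python3 -m inch '0 0 0 -0.05 0.12 0 -0.8; 0 0 0 0 0 0 -0.8' >/dev/null; python3 f.py; python3 -c "
from h import *
rel([.4833,.134,.0446],10.3)"
```

```text
t 18.38 drawn mm 59.7 lat 0.8 z 47.2 F along 0.2 lat -0.8 z -0.1
t 18.55 drawn mm 59.7 lat 0.1 z 46.8 F along 1.1 lat 0.2 z 0.5
pos [0.424  0.1227 0.0468] turn [ 0.0244 -0.0017 -0.0004] shift cm [0.05 6.03 0.37] F [1.  0.4 0.5] w 0.0173
```

```bash
python3 -m inch '0 0 0 0 0.2 0 -0.8; 0 0 0 0 0.1 0 -0.8; 0 0 0 0 0 0 -0.8' >/dev/null; python3 f.py
python3 - <<'E'
from h import *
a=avg('scene',3);b=avg('side',3)
cv2.imwrite('pics/x8.png',np.hstack([zoom(a,305,180,40,40,10,0),zoom(b,245,145,40,40,10,0)]))
E
```

```text
t 18.8 drawn mm 57.5 lat 0.0 z 46.5 F along -0.2 lat 0.1 z -0.8
```

View pics/x8.png

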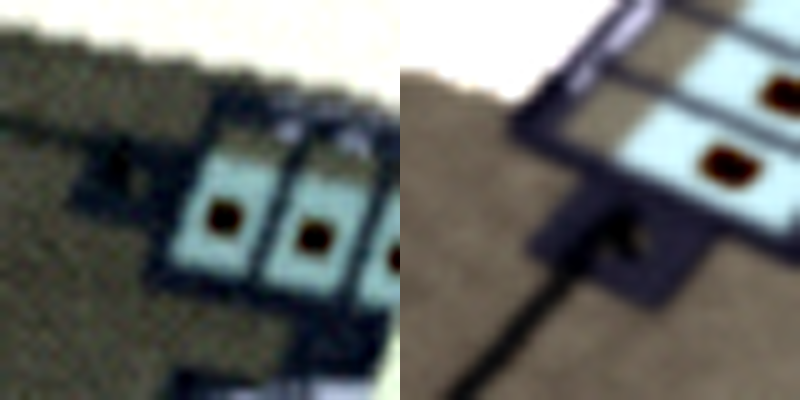

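```bash
python3 -m inch '0 0 0 0 0 -0.4 -0.8; 0 0 0 0 0 -0.5 -0.8; 0 0 0 0 0 -0.5 -0.8' >/dev/null; python3 f.py; python3 -m inch '0 0 0 0 0 -0.6 -0.8; 0 0 0 0 0 -0.7 -0.8; 0 0 0 0 0 -0.7 -0.8; 0 0 0 0 0 0 -0.8' >/dev/null; python3 f.py
```

```text
t 19.35 drawn mm 58.7 lat -0.1 z 60.8 F along -0.2 lat 0.1 z -0.1
t 19.68 drawn mm 58.3 lat 0.0 z 84.8 F along -0.2 lat -0.6 z -0.6
```

```bash
python3 -m inch '0.012 0 0 0 0 -1.5 -0.8; 0.012 0 0 0 0 -2.5 -0.8; 0 0 0 0 0 -2.5 -0.8; 0 0 0 0 0 -1.5 -0.8; 0 0 0 0 0 0 -0.8' >/dev/null; python3 f.py
python3 - <<'E'
from h import *
rel([.4367,-.3212,.16],-1)
a=avg('scene',2);b=avg('side',2)
cv2.imwrite('pics/x9.png',np.hstack([zoom(a,285,155,100,100,4,0),zoom(b,225,100,100,100,4,0)]))
E
```

```text
t 20.1 drawn mm 60.0 lat -0.2 z 168.7 F along 0.7 lat -0.3 z -0.7
pos [0.4237 0.1222 0.1687] turn [-0.0031 -0.0013  0.1969] shift cm [-43.87  -6.64   0.83] F [ 0.8 -0.2 -0.7] w 0.0171
```

View pics/x9.png

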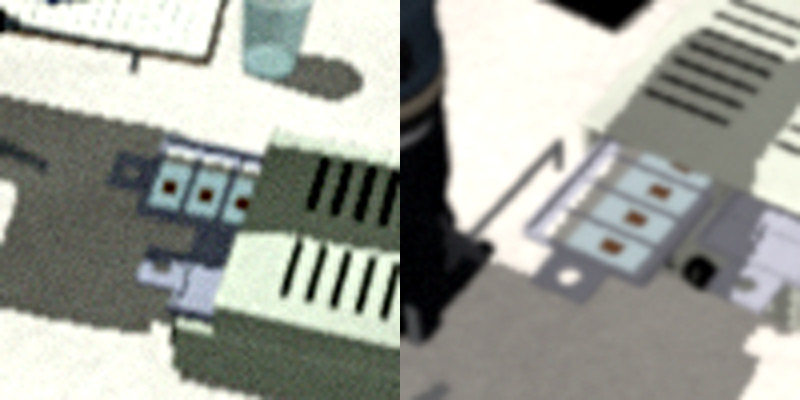

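It is unhooked, and the tray stays drawn out with the hole clear at side crop (568,277). I'll carry the hook back to the rest.

```bash
python3 -m inch '0 0 0.04 -2.5 0 0 -0.8; 0 0 0.05 -3.5 -0.3 0 -0.8; 0 0 0.05 -3.8 -0.3 0 -0.8; 0 0 0.05 -3.8 0 0 -0.8; 0 0 0 -3.8 0 0 -0.8';python3 -m inch '0 0 0 -3.8 0 0 -0.8; 0 0 0 -3.8 0 0 -0.8; 0 0 0 -3.8 0 0 -0.8; 0 0 0 -3.5 0 0 -0.8; 0 0 0 -2 0 0 -0.8'; python3 -c "
from h import *
rel([.4367,-.3212,.13],-1)"
```

```text
time_s: 20.72
position: [0.4271, -0.0521, 0.1587]
tool_rot: [-2.221, -2.204, 0.017]
wrist_force: [0.6, 0.8, -0.6]
gripper_width: 0.0171
time_s: 21.13
position: [0.4204, -0.2307, 0.1518]
tool_rot: [-2.217, -2.197, 0.024]
wrist_force: [0.1, 0.6, 0.1]
gripper_width: 0.0171
pos [ 0.4204 -0.2307  0.1518] turn [-0.0254 -0.0034  0.0084] shift cm [-9.04  1.77  2.11] F [0.1 0.6 0.1] w 0.0171
```

```bash
python3 -m inch '-0.01 0 0.005 -3 0.6 0 -0.8; -0.01 0 0.003 -3 0.6 0 -0.8; -0.005 0 0 -2 0.4 0 -0.8; 0 0 0 -0.8 0 0 -0.8; 0 0 0 0 0 0 -0.8'; python3 -c "
from h import *
rel([.4367,-.3212,.13],-1)"
```

```text
time_s: 21.55
position: [0.4307, -0.3263, 0.143]
tool_rot: [-2.239, -2.186, -0.0]
wrist_force: [0.5, 0.6, -1.2]
gripper_width: 0.017
pos [ 0.4307 -0.3263  0.143 ] turn [-0.0089 -0.0089 -0.0065] shift cm [0.52 0.6  1.3 ] F [ 0.5  0.6 -1.2] w 0.017
```

```bash
python3 -m inch '-0.008 -0.008 -0.006 0.5 0.6 1.5 -0.8; 0 0 0 0 0 2.5 -0.8; 0 0 0 0 0 2 -0.8; 0 0 0 0 0 0 -0.8; 0 0 0 0 0 0 -0.8'; python3 -c "
from h import *
rel([.4367,-.3212,.062],-1)"
```

```text
time_s: 21.97
position: [0.4343, -0.316, 0.0783]
tool_rot: [-2.235, -2.197, 0.001]
wrist_force: [-1.0, -0.2, -0.0]
gripper_width: 0.0172
pos [ 0.4343 -0.316   0.0783] turn [-0.0059 -0.0052  0.0001] shift cm [-0.52  0.26  1.62] F [-1.  -0.2 -0. ] w 0.0172
```

```bash
python3 -m inch '-0.006 -0.005 0 -0.5 0.25 0.8 -0.8; 0 0 0 0 0 0 -0.8; 0 0 0 0 0 0 -0.8'
python3 - <<'E'
from h import *
rel([.4367,-.3212,.062],-1)
p,_=arm.get_image('wrist');cv2.imwrite('pics/w12.png',zoom(p.astype(np.float32),180,100,200,150,4,0))
E
```

```text
time_s: 22.22
position: [0.4374, -0.32, 0.0713]
tool_rot: [2.238, 2.204, 0.001]
wrist_force: [0.6, -0.1, -1.5]
gripper_width: 0.0173
pos [ 0.4374 -0.32    0.0713] turn [0.0011 0.0004 0.0021] shift cm [-0.12 -0.06  0.93] F [ 0.6 -0.1 -1.5] w 0.0173
```

View pics/w12.png

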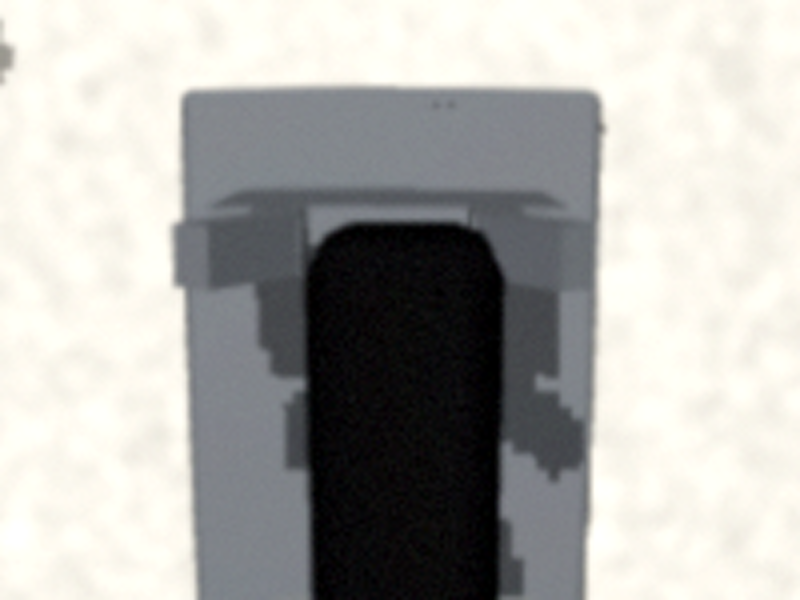

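The handle sits about 1.5 mm right of the slot's centre: slot floor 307–475 px, handle 307–503 px. That matches the recorded pose, so I'll correct and lower.

```bash
python3 -m inch '0 0 0.002 -0.2 -0.08 0.5 -0.8; 0 0 0 0 0 0.5 -0.8; 0 0 0 0 0 0 -0.8'
python3 - <<'E'
from h import *
rel([.4367,-.3212,.0265],-1)
p,_=arm.get_image('wrist');cv2.imwrite('pics/w13.png',zoom(p.astype(np.float32),180,100,200,150,4,0))
E
```

```text
time_s: 22.52
position: [0.4375, -0.3231, 0.0623]
tool_rot: [2.238, 2.198, 0.002]
wrist_force: [-0.0, 0.3, -0.5]
gripper_width: 0.0171
pos [ 0.4375 -0.3231  0.0623] turn [ 0.004   0.0025 -0.0003] shift cm [ 0.2  -0.1   3.58] F [-0.   0.3 -0.5] w 0.0171
```

View pics/w13.png

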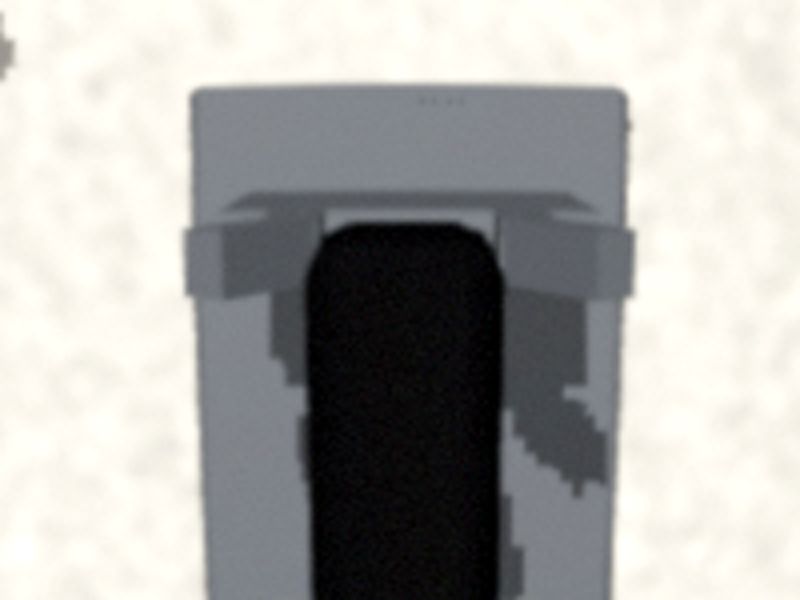

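```bash
python3 -m inch '0.004 0.002 0 0.08 -0.08 0.8 -0.8; 0 0 0 0 0 0.8 -0.8; 0 0 0 0 0 0 -0.8'; python3 -c "
from h import *
rel([.4367,-.3212,.0265],-1)"
```

```text
time_s: 22.82
position: [0.437, -0.3227, 0.0455]
tool_rot: [2.241, 2.2, -0.0]
wrist_force: [-0.2, 0.5, -1.9]
gripper_width: 0.0172
pos [ 0.437  -0.3227  0.0455] turn [ 0.0006  0.001  -0.0008] shift cm [ 0.15 -0.03  1.9 ] F [-0.2  0.5 -1.9] w 0.0172
```

```bash
python3 -m inch '0 0 0 0.03 0 0.7 -0.8; 0 0 0 0 0 0.5 -0.8; 0 0 0 0 0 0 -0.8'
python3 - <<'E'
from h import *
rel([.4367,-.3212,.0265],-1)
p,_=arm.get_image('wrist');cv2.imwrite('pics/w14.png',zoom(p.astype(np.float32),180,100,200,150,4,0))
E
```

```text
time_s: 23.07
position: [0.4366, -0.322, 0.0315]
tool_rot: [-2.241, -2.201, 0.001]
wrist_force: [-0.8, 1.0, -0.0]
gripper_width: 0.0169
pos [ 0.4366 -0.322   0.0315] turn [-0.0005  0.0003 -0.0007] shift cm [0.09 0.01 0.5 ] F [-0.8  1.  -0. ] w 0.0169
```

View pics/w14.png

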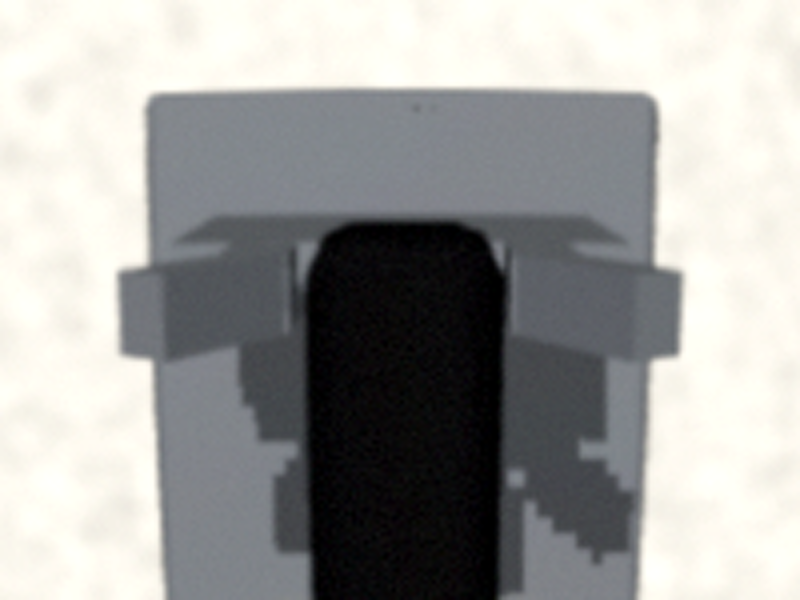

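The handle is centred between the fork sides. Lowering the last 6 mm.

```bash
python3 -m inch '0 0 0 0 0 0.4 -0.8; 0 0 0 0 0 0.15 -0.8; 0 0 0 0 0 0 -0.8'; python3 -c "
from h import *
rel([.4367,-.3212,.0256],-1)"
```

```text
time_s: 23.37
position: [0.4368, -0.3222, 0.0259]
tool_rot: [2.241, 2.201, -0.001]
wrist_force: [-0.4, -0.5, -1.2]
gripper_width: 0.0167
pos [ 0.4368 -0.3222  0.0259] turn [-0.0002  0.0005 -0.0006] shift cm [ 0.1  -0.02  0.03] F [-0.4 -0.5 -1.2] w 0.0167
```

```bash
python3 -m inch '0 0 0 0 0 0.05 -0.55; 0 0 0 0 0 0 -0.5; 0 0 0 0 0 0 0; 0 0 0 0 0 0 0.4; 0 0 0 0 0 0 0.6' 20; python3 -m inch '0 0 0 0 0 0 0.6; 0 0 0 0 0 0 0.6;0 0 0 0 0 0 0.6'
python3 - <<'E'
from h import *
rel([.4367,-.3212,.0256],-1)
p,_=arm.get_image('wrist');cv2.imwrite('pics/w15.png',p)
E
```

```text
time_s: 23.78
position: [0.4374, -0.3226, 0.0262]
tool_rot: [2.24, 2.2, -0.0]
wrist_force: [-0.0, -0.3, -0.2]
gripper_width: 0.0569
time_s: 24.03
position: [0.4377, -0.3228, 0.0265]
tool_rot: [2.24, 2.199, -0.0]
wrist_force: [0.7, 0.5, 0.1]
gripper_width: 0.0689
pos [ 0.4377 -0.3228  0.0265] turn [ 0.0018  0.0018 -0.0007] shift cm [ 0.15 -0.1   0.09] F [0.7 0.5 0.1] w 0.0689
```

View pics/w15.png

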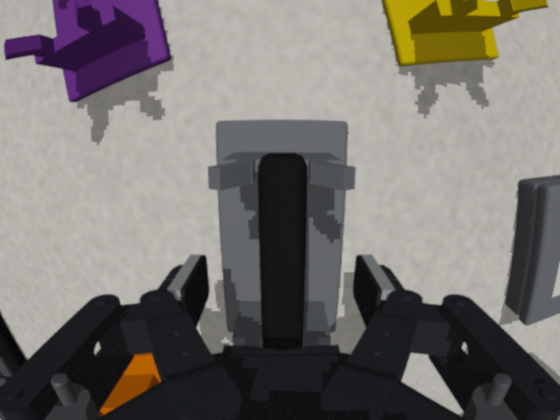

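The jaws are clear of the handle, which lies in the rest. I'll withdraw straight up and check.

```bash
python3 -m inch '0 0 0 0 0 -1.5 0.6; 0 0 0 0 0 -2 0.6; 0 0 0 0 0 -3 0.6; 0 0 0 0 0 -3.5 0.6; 0 0 0 0 0 -3.5 0.6'; python3 -m inch '0 0 0 0 0 -3 0.6; 0 0 0 0 -1 -2 0.6; 0 0 0 0 -1 0 0.6; 0 0 0 0 0 0 0.6; 0 0 0 0 0 0 0.6'
python3 - <<'E'
from h import *
m=arm.camera_model('wrist');p,_=arm.get_image('wrist');cv2.imwrite('pics/w16.png',p)
rel([.4367,-.3212,.2],-1)
a=avg('scene',3).astype(np.uint8);b=avg('side',3).astype(np.uint8)
cv2.imwrite('pics/s9.png',a);cv2.imwrite('pics/d9.png',b)
E
```

```text
time_s: 24.5
position: [0.433, -0.3193, 0.1583]
tool_rot: [-2.232, -2.192, 0.004]
wrist_force: [0.4, -0.5, 0.5]
gripper_width: 0.0683
time_s: 24.92
position: [0.4153, -0.3209, 0.2188]
tool_rot: [-2.24, -2.201, 0.001]
wrist_force: [0.2, -0.2, -0.1]
gripper_width: 0.0682
pos [ 0.4151 -0.3207  0.2183] turn [-0.002  -0.0007 -0.0003] shift cm [-0.01  2.16  1.83] F [-0.5 -0.4 -0.2] w 0.0683
```

View pics/w16.png

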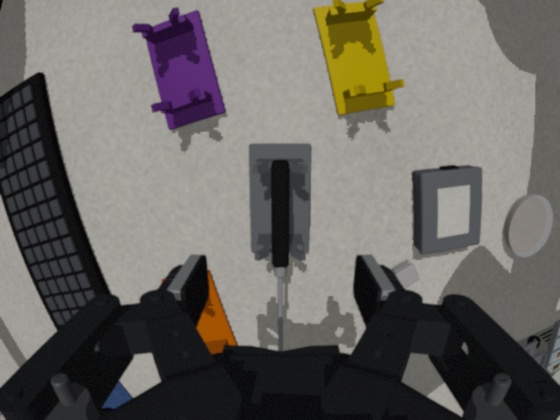

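View pics/s9.png

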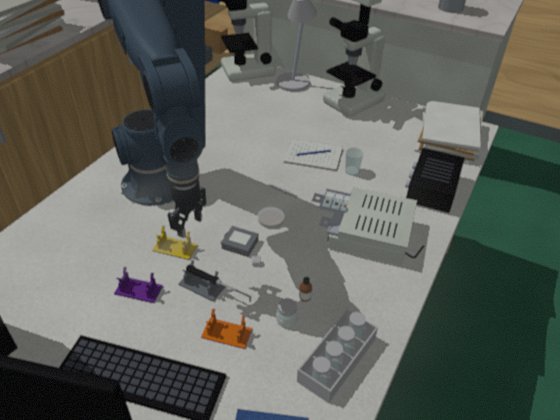

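View pics/d9.png

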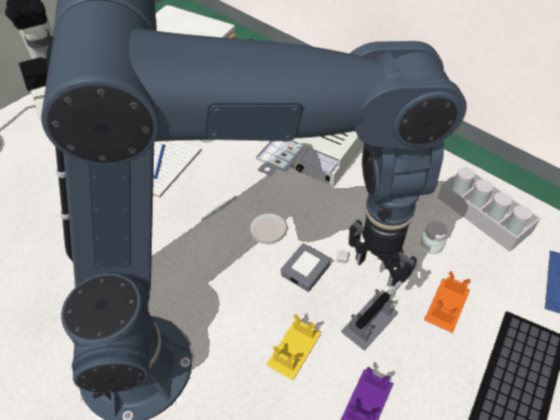

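Run:
```python
from h import *
m=arm.camera_model('wrist');p=cv2.imread('pics/w16.png')
k=(p.max(2)<40).astype(np.uint8);w=np.zeros_like(k);w[150:275,265:300]=1;k*=w
n,l,st,ce=cv2.connectedComponentsWithStats(k);i=1+st[1:,4].argmax();pts=np.argwhere(l==i)[:,::-1]
q=np.array([wonz(x,.065,m) for x in pts])[:,:2];c=q.mean(0);u=np.linalg.svd(q-c)[2][0];t=(q-c)@u
print('handle',c+u*(t.min()+t.max())/2,np.degrees(np.arctan2(u[1],u[0])),t.max()-t.min())
_,d=arm.get_image('wrist');Rm=R.from_rotvec(m['rotation'])
for u_,v in((280,175),(281,215),(280,255)):
    r=wray((u_,v),m);print(m['origin']+r*d[v,u_]/(r@Rm.apply([0,0,1])))
a=cv2.imread('pics/s9.png').astype(np.float32);cv2.imwrite('pics/x10.png',np.hstack([zoom(a,295,170,60,60,6,0),zoom(a,175,250,75,60,6,0)]))
h0=onz('scene',(334.0,201.2),.066);h1=onz('scene',(285+132/4-.4,155+172/4-.4),.066);print(h0,h1,np.linalg.norm(h1-h0))
```

```text
handle [ 0.43462105 -0.32182127] -0.8539162918554488 0.10805229695945287
[ 0.39482447 -0.32131903  0.06570295]
[ 0.43391367 -0.32104722  0.06621092]
[ 0.47607382 -0.32278009  0.06560732]
[0.65599627 0.16196151 0.066     ] [0.59877489 0.15144412 0.066     ] 0.05817991521063703
```

View pics/x10.png

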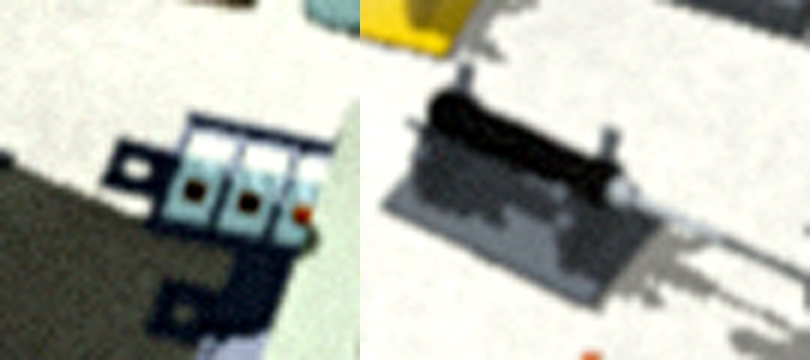

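The hook lies level in the rest (mid at 0.4346, -0.322, top 66 mm). The tray is drawn out about 58 mm, the empty tray is unmoved, and the gripper is clear. Handing in.

```bash
python3 -c "
from h import *
rel([.4367,-.3212,.2],-1)
print(arm.job_done())"
```

```text
pos [ 0.4154 -0.3207  0.218 ] turn [-0.0029 -0.0014  0.0002] shift cm [-0.02  2.14  1.8 ] F [ 0.2 -1.  -0.2] w 0.0684
the job is handed in; nothing more can be done
None
```

The job is done and handed in at about 25 s. I hooked the tray with the slides (the dryer's left bay) and drew it out in about 1 mm steps at 1–2 N drag. It met its stop after about 58 mm, and I held a steady 8 N there; the highest reading was 8.2 N. I then slackened, lifted the tip out and laid the hook back in the grey rest.

**Last checks:**
- The hook lies level in its forks, with its middle within about 1–2 mm of where it was and its top at 66 mm.
- The tray is still out by about 58 mm, measured from the images.
- The empty tray looked unmoved, and I saw nothing else on the bench shifted.
- The gripper is clear of everything.

**What went wrong or disagreed:**
- **First grasp missed:** the jaws closed just above the handle and may have brushed its top; the hook stayed in its rest. The depth image put the pad tips about 15 mm behind the reported tool point, not 19 mm ahead as stated. I went about 30 mm lower and the grip held.
- **Camera disagreement:** the scene and side cameras differed by a few millimetres, so I set the tip over the hole by comparing the two within the same pictures.
- **Tool tilt:** the tool tilted about 1.4° under the firm pull, which I corrected after lifting out.

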